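# Release the round filter cassette and stand it in the rack

## Task

Take the round filter cassette out of the leaning seat of the air unit: its catches are hooked, so press the cassette down into its sprung seat until you feel it stop, no harder, and while holding it down pinch its two tabs together, then draw it out without forcing the catches. Stand it upright between the tines of the one empty bay of the white rack, lowering it until it rests on the rails before you let go of it. Leave the two discs already in the rack, the bottles, the jar and the bowl where they stand.

Things in the scene. Friction and masses are not known exactly. Their poses are not given: they have to be found in the camera images.
- cassette: White round filter cassette, disc 116 mm across, 20 mm thick, on edge, about 0.25 kg. Origin: disc centre; x along its axis (thickness), y across (the pinch line), z up through the two tabs on top. At the start z leans 25 degrees from vertical towards the air unit's -x. It comes out straight along its own +z and is clear of the seat after 135 mm. A firm pinch of about 30 N on the tabs carries it.
- tab_mid (a point): Point midway between the two tabs, 87 mm along z from the cassette's origin, axes as the cassette's. Tabs: upright plates 6 mm thick in y, 18 mm wide in x, tops at z = 104 mm; outer faces 66 mm apart at rest, 42 mm when fully pinched.
- shoulder_left (a point): Middle of the top of the flat shoulder outside the foot of the left (+y) tab, at y = 39.5, z = 70 mm of the cassette (free from y = 33 to 52 mm, 16 mm wide in x); the right one mirrors it. Fingertips standing on both shoulders can press the cassette down. The shoulders slide with their tabs.
- tab_left (a joint): How far the left tab (with its shoulder and a bar out to y = 77 mm) is slid inward: 0 at rest to 0.012 m fully pinched; spring 4 N at rest, 10 N fully in. The bar's end has a 5 mm high catch hooked up behind a fixed keeper of the seat: until the cassette is pressed down at least 5.5 mm the tab gives only about 0.5 mm.
- tab_right (a joint): The same for the right (-y) tab.
- lifter: Grey sprung lifter plate of the air unit, 50 mm wide, under the disc's lowest point; origin at the middle of its top face, z along the cassette's z. Pressing the snapped-in cassette down along its own -z takes about 3 N at first and 7 N after 7 mm, where the plate meets a hard stop that can be felt. With the cassette out it rises up to 10 mm. It takes 20 N of pressing easily; 45 N is too much.
- dock: White air unit, fixed, base 190 x 190 mm, about 0.18 m tall, with the leaning seat. Origin on the table, roughly below the tabs; x to the side that the cassette's face looks to, z up. To either side of the cassette the seat's cheeks begin at y = 61 mm and its keepers at y = 66 mm, and keeper tops reach z = 72 mm, in the frame of the seated cassette.
- dock_seat (a point): Where the cassette's origin is while it is snapped in: x 40 mm, z 100 mm from the air unit's origin.
- rack: White rack, fixed, base 200 x 130 mm, origin under its centre; x along the row of three bays (x = -60, 0, 60 mm), z up. A disc stands in a bay with its axis along rack x, between tines at y = 40 and -40 mm (clear gap 24.5 mm, flared from z = 68 mm to the tips at 89 mm), on two rails along x at y = 28 and -28 mm; a 116 mm disc at rest has its centre 73 mm up, at y = 0.
- dish: Small steel drip dish, 34 x 36 x 4 mm, fixed on the floor of the one empty bay. Origin under its centre (8 mm above the table), axes parallel to the rack's. The cassette standing in this bay has its origin 65 mm above this origin.
- disc_a: bystander, leave it where it stands: plain grey-rimmed disc without tabs, 116 mm in diameter, 20 mm thick, standing in a bay of the rack; origin at its centre, own x along its axis
- disc_b: bystander, leave it where it stands: second disc, like disc_a
- bottle_a: bystander, leave it where it stands: clear infusion bottle with metal cap, 62 mm wide, 125 mm tall, usually in the gap between air unit and rack; origin under its base, z up
- bottle_b: bystander, leave it where it stands: clear infusion bottle, 68 mm wide, 140 mm tall, at the back; origin under its base, z up
- bottle_c: bystander, leave it where it stands: clear infusion bottle, 68 mm wide, 140 mm tall, at the left; origin under its base, z up
- bottle_d: bystander, leave it where it stands: clear infusion bottle, 62 mm wide, 125 mm tall, at the right; origin under its base, z up
- jar: bystander, leave it where it stands: amber jar with white lid, 72 mm wide, 85 mm tall, at the back; origin under its base, z up
- steel_bowl: bystander, leave it where it stands: steel bowl, 110 mm wide, 45 mm tall, at the left; origin under its base, z up
Not all that is in view belongs to the job. What is shaped like the cassette but purple or yellow is not meant.

How it is judged:
On the way, in this order (a step that is already met when the one before it is completed fails the run):
1. the cassette is drawn clear of the seat (distance between cassette and dock_seat above 0.12 m), for 0.1 s.
2. the cassette is all the way down in the empty bay while still held (x of cassette in the frame of dish between -0.008 and 0.008 m and y of cassette in the frame of dish between -0.01 and 0.01 m and z of cassette in the frame of dish between 0.06 and 0.071 m and angle between the z axis of cassette and the z axis of dish, either way round below 0.16 rad and angle between cassette's own z axis and vertical below 0.3 rad and contact force between the fingers and cassette above 1 N), for 0.1 s.
At the end, for the whole second after the job is handed in: The cassette stands upright at rest on the rails of the empty bay: origin within 8 mm along the row and 10 mm across of the drip dish and 60 to 71 mm above its origin, z within 0.16 rad of the dish's; it was lowered there in the fingers, not dropped (x of cassette in the frame of dish between -0.008 and 0.008 m and y of cassette in the frame of dish between -0.01 and 0.01 m and z of cassette in the frame of dish between 0.06 and 0.071 m and angle between the z axis of cassette and the z axis of dish, either way round below 0.16 rad and angle between cassette's own z axis and vertical below 0.3 rad and linear speed of cassette below 0.02 m/s and angular speed of cassette below 0.2 rad/s); the robot touches nothing.
It fails at once if the cassette is pressed onto the lifter with over 45 N (contact force between cassette and lifter above 45 N).
It fails at once if the cassette's catches are forced (over 150 N between cassette and air unit) (contact force between cassette and dock above 150 N).
It fails at once if a disc in the rack is displaced by more than 15 mm (distance of any of disc_a, disc_b from where it was at the start of the episode above 0.015 m).
It fails at once if a bottle, the jar or the bowl is pushed more than 30 mm or tipped (distance of any of bottle_a, bottle_b, bottle_c, bottle_d, jar, steel_bowl from where it was at the start of the episode above 0.03 m or angle between any of bottle_a, bottle_b, bottle_c, bottle_d, jar, steel_bowl's own z axis and vertical above 0.4 rad).
It also fails if it takes over 48 s, if anything falls off the work surface, if the arm or the gripper's body presses on something with over 40 N, if the wrist force passes 120 N, or if a joint passes its speed limit or range.

## Robot

A 7-joint arm with a two-finger parallel gripper is mounted at the origin on the work surface. World frame = base frame: x ahead of the robot, y to its left, z up, the work surface at z = 0. Lengths are in m, angles in rad, forces in N, time in s.
With the tool pointing down it reaches from about 0.425 to 0.925 m from the base axis. Payload 6.8 kg.
Tool frame: the origin (TCP) lies between the finger pads; the fingertips stand r.tip_reach ahead of it and the grasp point (between the pads) lies 11 mm behind it (r.tip_reach is the distance from the TCP to the fingertips, in m); z points along the fingers, y is the direction in which the jaws open and shut (so a half turn about z gives the same grasp; the last joint's range is limited). The gripper opens to 85 mm and grips with 20 to 120 N. Pads are 22 mm wide; open, the fingers measure 114 mm over their backs; the gripper's body (76 mm by 85 mm) begins 54 mm behind the grasp point. The pads swing forward as they close: fully open they stand 13 mm farther back than shut.
Start: joints at [1.198, 0.477, 0.022, 1.555, -0.011, 1.109, -0.083], TCP at [0.177, -0.651, 0.239] pointing down, gripper open.
Joint ranges: [-2.96, 2.96], [-0.34, 2.1], [-1.41, 1.46], [0.24, 2.44], [-1.37, 4.51], [0.17, 1.92], [-2.96, 2.96]. Speed limits (rad/s): [2.39, 2.39, 3.14, 3.14, 3.14, 3.14, 3.14].

## Interface

Orientations are given as a rotation vector (axis times angle).
In Python, from bench import r, eyes, spotter gives the robot as it stands.
- The arm moves only by the tool carry_out, never from a script. Its argument "series" is text: rows parted by semicolons, each of 5 numbers parted by spaces: the shift along the tool's x, y, z in cm, then the turn about the tool's z in rad, then the opening, from 0 (shut) to 1 (fully open). In form: x y z yaw gripper; .... A call has 1 to 8 rows; each row shifts and turns the commanded pose from where the row before left it, along the tool's axes as they then stand; what a row does not reach is not made up. A row lasts 1/8 s, in which the tool goes at most 62.5 mm and 10.7 degrees, less where a joint would pass 70% of its speed; a pose out of reach is approached as far as the arm can. A call with a gripper value outside its range is refused whole. The fingers move at their own pace and stop on an object; "grip_force" is the grip in N (left out, the last holds). Time passes only in rows, so rows that do not move let the fingers close. It gives the time, the measured TCP pose, the force and the opening at its end, in the units of the state.
- r.get_obs(): the state, without advancing time (a new reading comes with each control period).
- eyes.grab_frame(name): name is "scene" or "top"; returns a dict with "color" (420x560x3 uint8, blue, green, red), "intrinsics" (3x3 intrinsics, pixels), "R" (3x3) and "t" (3): a world point X has camera coordinates R X + t. Camera axes: x right, y down, z forward; pixel columns grow to the right and rows downward; lengths in m; the calibration is good to about 2 mm. A picture is of the moment at which its call begins. There is no depth.
- r.hand_in(): hands the job in, once; it reports no verdict.
Trained networks look in a picture, given as the dict that the camera call returned (one of the last four; its "shot" number tells which), for a name from the list of things; names that differ only in an ending like _2 or _b are one class to them, and where a whole thing is asked for, a point or a joint stands for the part that bears it (a point fixed in the world has none). Each returns a list of dicts, best first, with "confidence" (0 to 1); they miss things now and then, are a little off and sometimes report something else, mostly with a low value. They report only what shows in the picture. A call takes as long as a camera call. They do not tell look-alikes from the thing itself.
- spotter.search_frame(picture, query): "uv" ([column, row] in pixels, amid what is visible of it).
- spotter.trace(picture, query): "pixels" (420x560 bool, what is visible of it) and "uv" ([column, row] in pixels, amid what is visible of it).
- spotter.mark_of(picture, query): "uv" ([column, row] in pixels: a listed point, or the origin of a listed thing).
The state is a dict: "clock": time; "joints": joint angles; "qvel": joint speeds; "tau": joint torques, N m; "tcp_pos": TCP position; "orientation": TCP orientation; "contact_force": force on the tool from outside, world axes, zero at the start; "moment": the same for the moment, N m; "grip_width": finger opening in m.
Only numpy, scipy, OpenCV 4.12 (cv2) and the standard library are available. Lean on these libraries where they do the work, as an engineer would, in place of code of your own. Each camera call takes 0.05 s, during which the arm holds its last target.

## Working session

There is one attempt and no reset: what is moved stays moved. The work goes in short steps, Python scripts to look and compute and a tool call to move; the robot and the scene stay as the last step left them, time stands still between calls to the robot, and variables do not carry over. Pictures are saved under pics/ and viewed, and the job is handed in when it is done.

Besides the shell and the picture viewer there is one more tool, called after ">>>" by a JSON object that holds its "name" and its "arguments". carry_out: Moves the arm, as the interface text tells. Its arguments: {"type":"object","properties":{"series":{"type":"string"},"grip_force":{"type":"number"}},"required":["series"]}

```bash
ls; mkdir -p pics; python3 - <<'E'
from bench import r, eyes, spotter
import cv2
print(r.get_obs()); print(r.tip_reach)
for n in ("scene","top"):
    p=eyes.grab_frame(n); cv2.imwrite(f"pics/{n}0.png",p["color"]); print(n,p["intrinsics"],p["R"],p["t"],p["shot"])
    for q in ("cassette","dock","rack","dish","lifter"):
        try: print(q,[(x["uv"],round(x["confidence"],2)) for x in spotter.mark_of(p,q)])
        except Exception as e: print(q,e)
E
```

```text
pics
{'clock': 0.0, 'joints': array([ 1.19791174,  0.47782383,  0.02229757,  1.55649581, -0.01147454,
        1.10925488, -0.08308175]), 'qvel': array([-0.00115082,  0.00202007, -0.00067818, -0.00044816,  0.0012964 ,
        0.00013826,  0.00034148]), 'tau': array([ 1.06214833e-03, -5.96439135e+01,  1.60855427e+00, -2.81199718e+01,
        1.25398379e-02,  9.37726203e-03,  2.67482037e-06]), 'tcp_pos': array([ 0.1764978 , -0.65090588,  0.23829023]), 'orientation': array([-3.11228423e+00, -4.14606533e-01,  6.04725716e-04]), 'contact_force': array([ 0.41673209, -0.49859705, -0.6584389 ]), 'moment': array([ 0.00433151, -0.00656323, -0.03594542]), 'grip_width': 0.08496847288942122}
0.008
scene [[443.510044     0.         281.09295728]
 [  0.         443.510044   217.34677799]
 [  0.           0.           1.        ]] [[ 0.84994322  0.52685686  0.00428512]
 [ 0.43797328 -0.70198553 -0.56160104]
 [-0.29287527  0.47920577 -0.82739707]] [-0.45463968 -0.15756992  1.41930251] 1
cassette [([249.9, 209.2], 0.67), ([338.4, 166.6], 0.66), ([303.9, 254.7], 0.64), ([275.5, 129.6], 0.63)]
dock [([323.8, 184.3], 0.82), ([243.5, 287.9], 0.49)]
rack [([243.6, 300.8], 0.81)]
dish [([220.4, 293.7], 0.68), ([170.5, 394.6], 0.22)]
lifter [([347.2, 176.7], 0.39)]
top [[451.71592073   0.         281.43096513]
 [  0.         451.71592073 217.51986698]
 [  0.           0.           1.        ]] [[-1.03635892e-02 -9.99946229e-01  3.67731534e-04]
 [-9.95227170e-01  1.02789927e-02 -9.70423729e-02]
 [ 9.70333749e-02 -1.37168370e-03 -9.95280183e-01]] [0.00395457 0.57183234 1.62879784] 2
cassette [([181.8, 292.9], 0.89), ([202.6, 216.3], 0.88), ([269.5, 266.6], 0.63), ([193.0, 223.7], 0.27)]
dock [([210.1, 229.9], 0.78), ([281.4, 205.3], 0.35)]
rack [([331.1, 223.7], 0.71)]
dish [([189.2, 224.1], 0.75), ([338.5, 240.3], 0.66)]
lifter []
```

```bash
python3 - <<'E'
import cv2
for n,(x,y,w,h) in (("scene",(140,60,300,300)),("top",(120,120,320,240))):
    a=cv2.imread(f"pics/{n}0.png")
    a=cv2.resize(a[y:y+h,x:x+w],None,fx=600/h if n=="scene" else 2.5,fy=600/h if n=="scene" else 2.5,interpolation=cv2.INTER_CUBIC); cv2.imwrite(f"pics/{n}0z.png",a)
E
```

```text
(no output)
```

View pics/scene0.png

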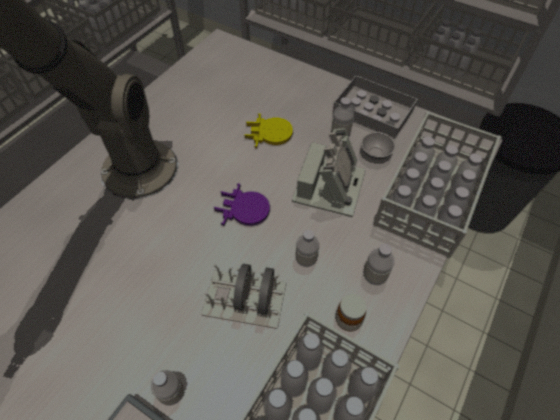

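View pics/top0.png

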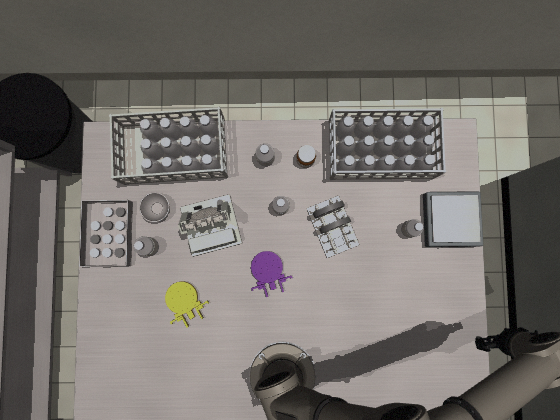

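View pics/scene0z.png

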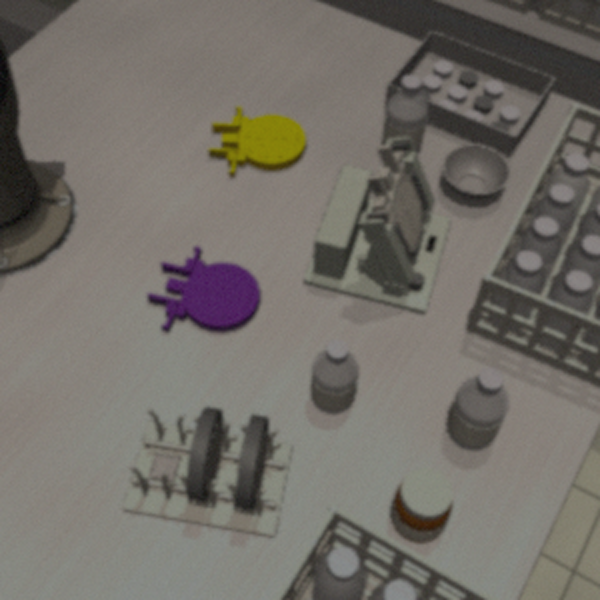

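View pics/top0z.png

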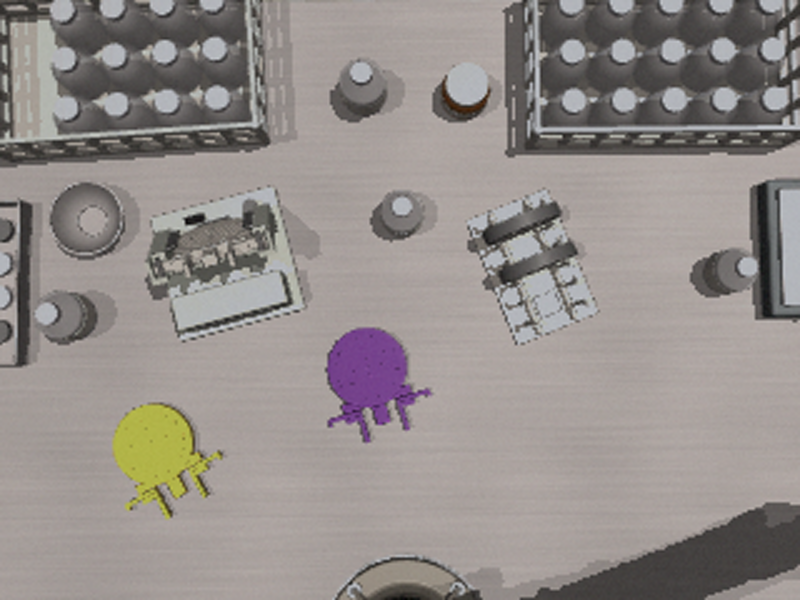

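```bash
cat > h.py <<'E'
from bench import r, eyes, spotter
import numpy as np, cv2
from scipy.optimize import least_squares
def ray_res(p,X,uv):
    c=p["R"]@X+p["t"]; k=p["intrinsics"]@c; return k[:2]/k[2]-uv
def tri(obs):
    s=least_squares(lambda X: np.concatenate([ray_res(p,X,np.array(uv)) for p,uv in obs]),[0.6,0,0.1]); return s.x, np.sqrt(np.mean(s.fun**2))
def onplane(p,uv,z):
    d=p["R"].T@np.linalg.solve(p["intrinsics"],[uv[0],uv[1],1]); o=-p["R"].T@p["t"]; return o+d*(z-o[2])/d[2]
E
python3 - <<'E'
from h import *
S=[eyes.grab_frame("scene"),eyes.grab_frame("top")]
for q in ("cassette","tab_mid","shoulder_left","tab_left","tab_right","lifter","dock","dock_seat","dish","rack","disc_a","bottle_a"):
    L=[[(x["uv"],x["confidence"]) for x in spotter.mark_of(p,q) if x["confidence"]>.15] for p in S]
    print(q, [[(u,round(c,2)) for u,c in l] for l in L])
    for u,_ in L[0]:
        for v,_ in L[1]:
            X,e=tri([(S[0],u),(S[1],v)])
            if e<4: print("   ",u,v,np.round(X,4),round(e,2))
E
```

```text
cassette [[([337.4, 165.2], 0.97), ([273.2, 131.3], 0.92), ([249.8, 209.5], 0.74)], [([181.6, 293.6], 0.87), ([269.7, 264.8], 0.78), ([205.4, 214.8], 0.69), ([337.2, 243.0], 0.48)]]
    [337.4, 165.2] [205.4, 214.8] [0.5706 0.2597 0.1097] 1.2
    [273.2, 131.3] [181.6, 293.6] [0.2914 0.3577 0.0165] 1.79
    [249.8, 209.5] [269.7, 264.8] [0.3998 0.0427 0.0191] 0.01
tab_mid [[([331.7, 149.9], 0.86), ([253.6, 128.2], 0.82), ([223.2, 201.2], 0.59)], [([202.8, 221.2], 0.72), ([273.0, 287.5], 0.66), ([193.2, 318.1], 0.61)]]
    [331.7, 149.9] [202.8, 221.2] [0.545  0.2608 0.1584] 1.0
    [253.6, 128.2] [193.2, 318.1] [0.2166 0.3252 0.0168] 1.37
    [223.2, 201.2] [273.0, 287.5] [0.3151 0.0293 0.0151] 0.56
shoulder_left [[([335.2, 141.0], 0.68), ([225.0, 214.1], 0.64), ([254.1, 139.7], 0.44)], [([199.2, 309.2], 0.65), ([190.8, 224.0], 0.63), ([283.5, 283.4], 0.49)]]
    [335.2, 141.0] [190.8, 224.0] [0.5357 0.302  0.153 ] 1.14
    [225.0, 214.1] [283.5, 283.4] [ 0.3358 -0.0029  0.0013] 1.09
    [254.1, 139.7] [199.2, 309.2] [ 0.2402  0.3029 -0.0048] 0.05Traceback (most recent call last):
  File "<stdin>", line 4, in <module>
ValueError: it knows: bottle, cassette, disc, dish, dock, dock_seat, jar, lifter, rack, shoulder_left, steel_bowl, tab_mid
```

```bash
cat > gather.py <<'E'
from h import *
import pickle,sys
out=[]
for i in range(6):
  for n in ("scene","top"):
    p=eyes.grab_frame(n)
    if i==0: pickle.dump({k:p[k] for k in("intrinsics","R","t")},open(f"cam_{n}.pkl","wb"))
    for q in ("cassette","tab_mid","shoulder_left","lifter","dock","dock_seat","dish","rack","disc","bottle","jar","steel_bowl"):
        for x in spotter.mark_of(p,q): out.append((n,q,i,x["uv"][0],x["uv"][1],x["confidence"]))
    cv2.imwrite(f"pics/g_{n}_{i}.png",p["color"])
pickle.dump(out,open("marks.pkl","wb"))
from collections import defaultdict
# cluster
for n in("scene","top"):
  for q in sorted(set(o[1] for o in out)):
    P=np.array([o[2:] for o in out if o[0]==n and o[1]==q and o[5]>.2])
    cl=[]
    for p in P:
        for c in cl:
            if np.hypot(*(np.mean(c,0)[1:3]-p[1:3]))<9: c.append(p);break
        else: cl.append([p])
    print(n,q,[(np.round(np.median(c,0)[1:],1).tolist(),np.round(np.std(c,0)[1:3],1).tolist(),len(c)) for c in cl if len(c)>1])
E
python3 gather.py
```

```text
scene bottle [([305.5, 255.4, 0.8], [1.6, 0.7], 6), ([170.2, 393.1, 0.8], [0.9, 0.7], 5), ([340.2, 130.8, 0.8], [2.0, 1.2], 6), ([373.0, 273.6, 0.7], [1.7, 1.5], 6)]
scene cassette [([248.9, 208.8, 0.8], [1.0, 1.0], 6), ([339.7, 165.1, 0.6], [2.0, 1.4], 7), ([275.1, 131.2, 0.7], [0.7, 1.7], 5)]
scene disc [([264.9, 292.1, 0.9], [2.4, 1.4], 5), ([241.6, 287.7, 0.8], [1.1, 0.9], 5)]
scene dish [([222.4, 291.8, 0.6], [0.9, 1.0], 6), ([241.8, 287.7, 0.5], [0.8, 0.8], 2)]
scene dock [([321.9, 184.8, 0.8], [1.4, 0.6], 6)]
scene dock_seat [([341.8, 164.9, 0.7], [1.3, 0.7], 6)]
scene jar [([348.2, 315.7, 0.7], [0.9, 1.6], 5), ([323.2, 184.8, 0.5], [0.3, 0.7], 2)]
scene lifter [([350.0, 179.6, 0.6], [0.5, 0.5], 6), ([340.5, 164.8, 0.7], [1.2, 1.8], 2)]
scene rack [([243.4, 301.6, 0.9], [2.0, 1.3], 5)]
scene shoulder_left [([336.2, 141.7, 0.6], [0.8, 0.6], 5), ([226.3, 214.2, 0.6], [1.3, 1.5], 6), ([253.8, 141.1, 0.6], [1.4, 1.3], 6)]
scene steel_bowl [([377.8, 152.1, 0.8], [1.6, 0.7], 6), ([263.8, 290.6, 0.4], [0.8, 0.3], 2)]
scene tab_mid [([251.8, 129.6, 0.7], [1.1, 1.5], 6), ([223.4, 201.6
[... 349 characters left out ...]
 5)]
top disc [([327.8, 208.8, 0.7], [1.9, 1.3], 6), ([335.7, 227.7, 0.7], [0.8, 1.0], 6)]
top dish [([338.2, 241.8, 0.5], [1.5, 0.9], 6)]
top dock [([212.2, 228.1, 0.8], [1.7, 0.9], 6), ([205.6, 217.3, 0.6], [2.2, 3.1], 3)]
top dock_seat [([206.4, 214.7, 0.8], [1.5, 1.2], 6)]
top jar [([306.4, 156.0, 0.8], [1.4, 1.4], 6)]
top lifter []
top rack [([330.2, 226.6, 0.7], [1.2, 1.6], 4)]
top shoulder_left [([283.6, 283.8, 0.5], [0.9, 1.0], 6), ([199.8, 308.4, 0.4], [0.9, 1.1], 6), ([190.7, 224.8, 0.5], [1.6, 0.6], 6)]
top steel_bowl [([157.9, 208.4, 0.8], [1.5, 1.6], 6)]
top tab_mid [([204.1, 222.5, 0.7], [1.3, 1.1], 5), ([192.4, 315.7, 0.7], [0.6, 1.1], 6), ([273.8, 288.6, 0.7], [1.0, 1.2], 6)]
```

```bash
cat > fit.py <<'E'
from h import *
import pickle
cam={n:pickle.load(open(f"cam_{n}.pkl","rb")) for n in("scene","top")}
def proj(n,X):
    p=cam[n]; c=np.atleast_2d(X)@p["R"].T+p["t"]; k=c@p["intrinsics"].T; return k[:,:2]/k[:,2:]
a=np.deg2rad(25); s,c=np.sin(a),np.cos(a)
Rc=np.array([[c,0,-s],[0,1,0],[s,0,c]])  # cassette axes in dock frame (columns): z=(-s,0,c)
Rc=np.array([[c,0,-s],[0,1,0],[s,0,c]])
def cas(v): return np.array([.04,0,.1])+Rc@np.array(v)
def T(v,X):
    C,S=np.cos(v[2]),np.sin(v[2]); X=np.atleast_2d(X); return np.c_[v[0]+C*X[:,0]-S*X[:,1],v[1]+S*X[:,0]+C*X[:,1],X[:,2]]
if __name__=="__main__":
    out=pickle.load(open("marks.pkl","rb"))
    def near(n,q,uv,rad=12):
        P=np.array([o[3:5] for o in out if o[0]==n and o[1]==q and np.hypot(o[3]-uv[0],o[4]-uv[1])<rad]); return np.median(P,0),len(P)
    def fit(pts,v0):
        def res(v): return np.concatenate([(proj(n,T(v,X))[0]-uv) for n,uv,X in pts])
        f=least_squares(res,v0,loss="soft_l1"); print(np.round(f.x,4),np.round(np.rad2deg(f.x[2]),2)); print(np.round(res(f.x).reshape(-1,2),1).tolist()); return f.x
    D=dict(dock=[0,0,0],dock_seat=cas([0,0,0]),cassette=cas([0,0,0]),tab_mid=cas([0,0,.087]),shoulder_left=cas([0,.0395,.07]))
    g={"scene":dict(dock=(322,185),dock_seat=(342,165),cassette=(339,165),tab_mid=(331,148),shoulder_left=(336,142)),
       "top":dict(dock=(212,228),dock_seat=(206,215),cassette=(206,215),tab_mid=(204,221),shoulder_left=(191,224))}
    pts=[(n,near(n,q,g[n][q])[0],np.array(D[q])) for n in g for q in D]
    vd=fit(pts,[.55,.26,.2])
    pts=[]
    X={"disc1":([-.06,0,.073]),"disc2":([0,0,.073]),"dish":([.06,0,.008]),"rack":[0,0,0]}
    g={"scene":dict(disc1=(265,292),disc2=(242,288),dish=(222,292),rack=(243,301)),"top":dict(disc1=(328,209),disc2=(336,228),dish=(338,242),rack=(330,226))}
    pts=[(n,near(n,q.rstrip("12"),g[n][q],7)[0],np.array(X[q])) for n in g for q in X]
    vr=fit(pts,[.55,-.1,3.4])
    np.save("fit0.npy",[vd,vr])
E
python3 fit.py
```

```text
[0.5368 0.2546 0.2736] 15.67
[[2.7, 0.1], [-0.9, 1.8], [1.2, 1.5], [-0.1, -1.6], [0.4, -2.5], [1.5, 0.5], [-1.0, 0.3], [-0.5, -0.4], [0.1, 1.1], [2.3, 0.3]]
[ 0.5389 -0.1933  3.4473] 197.52
[[0.1, 0.0], [0.2, -1.1], [-0.6, 0.3], [0.3, -3.0], [2.0, 0.2], [-0.5, -2.8], [0.2, 0.0], [2.8, -0.0]]
```

```bash
cat > over.py <<'E'
from fit import *
import sys
vd,vr=np.load(sys.argv[1]); tag=sys.argv[2]
for n in("scene","top"):
    im=np.mean([cv2.imread(f"pics/g_{n}_{i}.png").astype(float) for i in range(6)],0)
    im=np.clip(im*1.3,0,255).astype(np.uint8); F=6
    big=cv2.resize(im,None,fx=F,fy=F,interpolation=cv2.INTER_CUBIC)
    def poly(X,col,closed=True):
        q=((proj(n,X)+.5)*F-.5).round().astype(int); cv2.polylines(big,[q.reshape(-1,1,2)],closed,col,1)
    def box(v,x0,x1,y0,y1,z,col): poly(T(v,[[x0,y0,z],[x1,y0,z],[x1,y1,z],[x0,y1,z]]),col)
    raw=big.copy()
    th=np.linspace(0,2*np.pi,60)
    for sx in(-.01,.01): poly(T(vd,np.array([cas([sx,.058*np.cos(t),.058*np.sin(t)]) for t in th])),(0,255,0))
    for sy in(1,-1):
        poly(T(vd,np.array([cas([x,sy*.030,z]) for x,z in((-.009,.07),(.009,.07),(.009,.104),(-.009,.104))])),(0,0,255))
    for b in(-.06,0,.06):
      for sx in(-.01,.01): poly(T(vr,np.array([[b+sx,.058*np.cos(t),.073+.058*np.sin(t)] for t in th])),(0,255,0) if b<.05 else (255,255,0))
      for y in(-.04,.04): poly(T(vr,np.array([[b,y-.003,.089],[b,y+.003,.089]])),(0,0,255))
    box(vr,.043,.077,-.018,.018,.012,(255,0,255))
    box(vd,-.095,.095,-.095,.095,0,(255,0,0)); box(vr,-.1,.1,-.065,.065,0,(255,0,0))
    cx={"scene":((285,125,90,90),(195,250,100,80)),"top":((170,185,85,80),(295,190,75,75))}[n]
    for nm,(x,y,w,h) in zip(("dock","rack"),cx):
        for k,b in(("o",big),("r",raw)):
            cv2.imwrite(f"pics/{tag}_{n}_{nm}_{k}.png",b[y*F:(y+h)*F,x*F:(x+w)*F])
E
python3 over.py fit0.npy f0
```

```text
(no output)
```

View pics/f0_scene_dock_o.png

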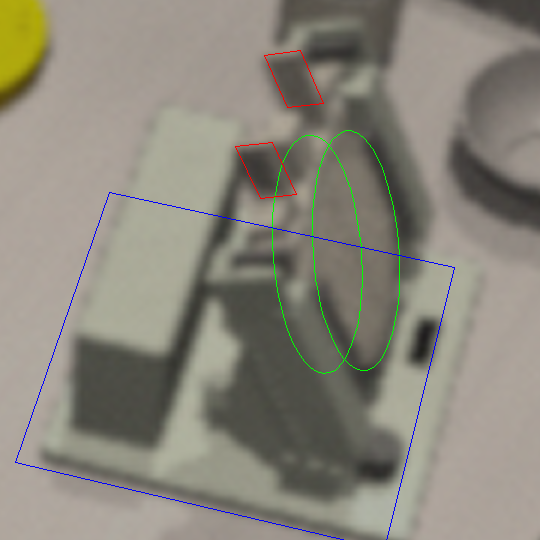

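View pics/f0_top_dock_o.png

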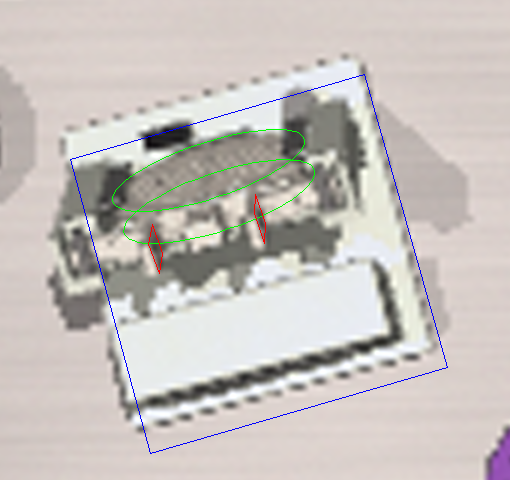

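View pics/f0_scene_rack_o.png

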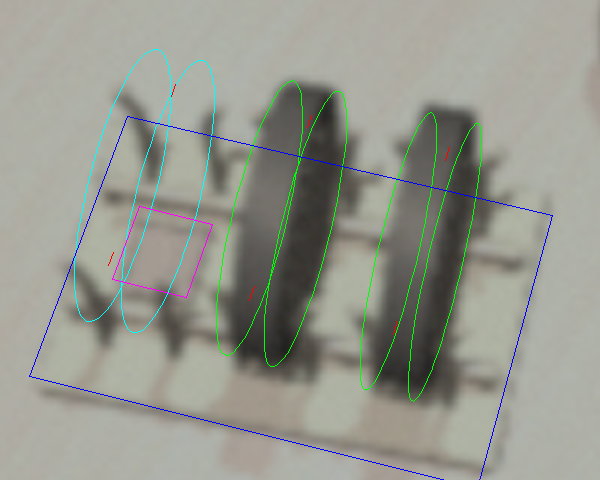

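View pics/f0_top_rack_o.png

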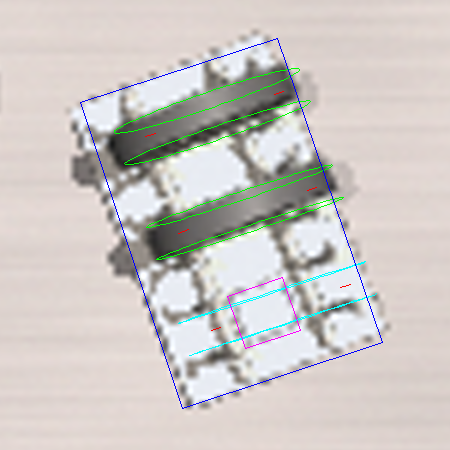

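View raw.

```bash
python3 - <<'E'
from fit import *
cx={"scene":((285,125,95,95),(195,250,100,80)),"top":((170,185,85,80),(295,190,75,75))}
for n in cx:
    im=np.mean([cv2.imread(f"pics/g_{n}_{i}.png").astype(float) for i in range(6)],0)
    for nm,(x,y,w,h) in zip(("dock","rack"),cx[n]):
        b=im[y:y+h,x:x+w]; b=np.clip((b-b.min())/(b.max()-b.min())*255,0,255).astype(np.uint8)
        F=min(800//w,600//h)
        b=cv2.resize(b,None,fx=F,fy=F,interpolation=cv2.INTER_CUBIC)
        for i in range(0,w,10): cv2.putText(b,str(x+i),(i*F,8),0,.3,(0,0,255)); cv2.line(b,(i*F,0),(i*F,h*F),(0,0,255) if i%50==0 else (80,80,200),1)
        for i in range(0,h,10): cv2.putText(b,str(y+i),(0,i*F+8),0,.3,(0,0,255)); cv2.line(b,(0,i*F),(w*F,i*F),(80,80,200),1)
        cv2.imwrite(f"pics/grid_{n}_{nm}.png",b); print(n,nm,F,b.shape)
E
```

```text
scene dock 6 (570, 570, 3)
scene rack 7 (560, 700, 3)
top dock 7 (560, 595, 3)
top rack 8 (600, 600, 3)
```

View pics/grid_scene_dock.png

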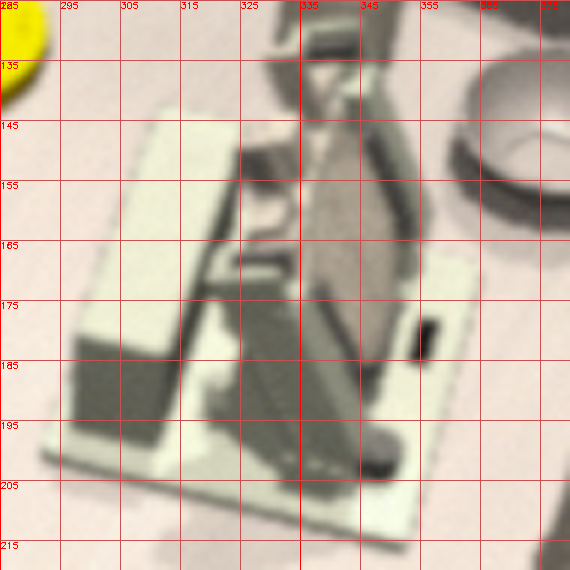

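View pics/grid_top_dock.png

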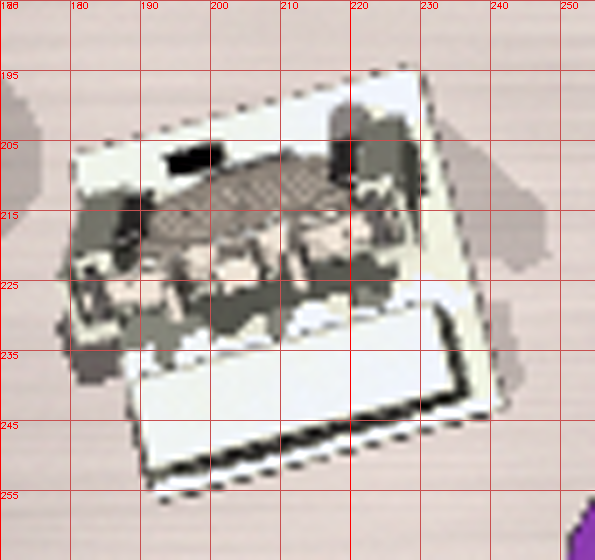

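View pics/grid_scene_rack.png

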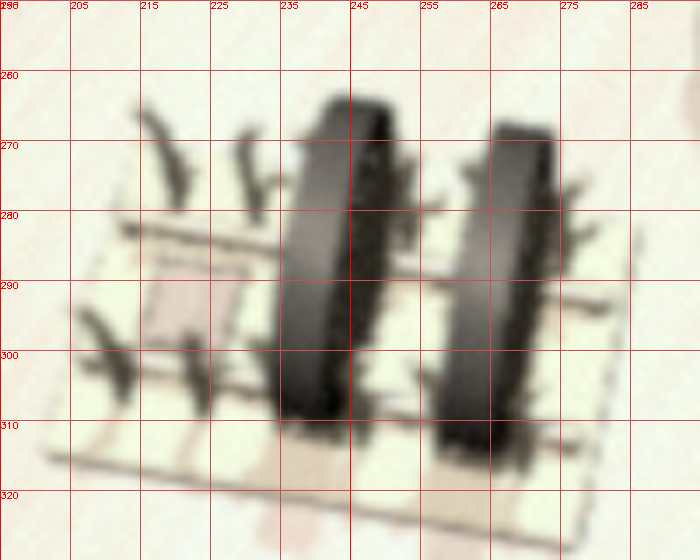

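View pics/grid_top_rack.png

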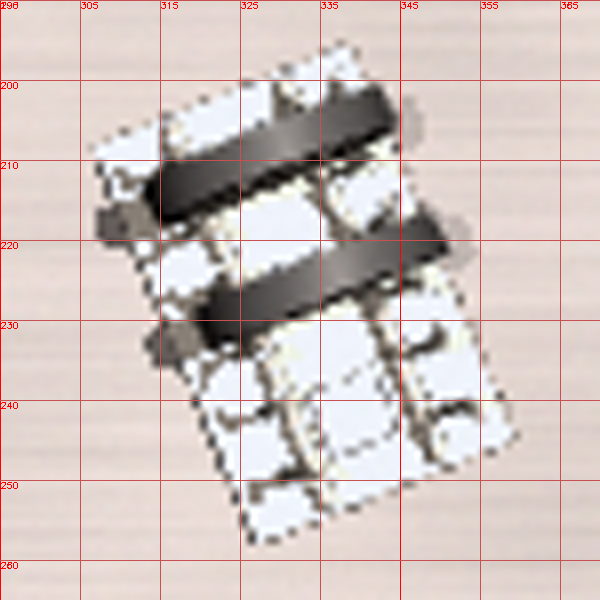

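```bash
cat > fit2.py <<'E'
from fit import *
def cv(F,off,P): return [(np.array(p)+.5)/F-.5+np.array(off) for p in P]
td=cv(7,(170,185),[(75,153),(418,66),(500,409),(158,499)])
sd=cv(6,(285,125),[(45,450),(407,541),(480,268)])
tr=cv(8,(295,190),[(92,150),(345,45),(517,435),(255,543)])
sr=cv(7,(195,250),[(50,453),(575,543),(640,230)])
def go(pts,v0,name):
    res=lambda v: np.concatenate([(proj(n,T(v,X))[0]-uv) for n,uv,X in pts])
    f=least_squares(res,v0,loss="soft_l1"); print(name,np.round(f.x,4),np.round(np.rad2deg(f.x[2]),2)); print(np.round(res(f.x).reshape(-1,2),1).tolist()); return f.x
h=.008
# dock frame x = away from robot (image up), y = left
dc=[(.095,.095,h),(.095,-.095,h),(-.095,-.095,h),(-.095,.095,h)]
pt=[("top",u,np.array(X)) for u,X in zip(td,dc)]
ps=[("scene",u,np.array(X)) for u,X in zip(sd,[dc[2],dc[1],dc[0]])]
ps=[("scene",sd[0],np.array(dc[2])),("scene",sd[1],np.array(dc[1])),("scene",sd[2],np.array(dc[0]))]
v0,v1=np.load("fit0.npy")
go(pt,v0,"dock top"); go(ps,v0,"dock scene"); vd=go(pt+ps,v0,"dock both")
rc=[(-.1,-.065,h),(-.1,.065,h),(.1,.065,h),(.1,-.065,h)]
pt=[("top",u,np.array(X)) for u,X in zip(tr,rc)]
ps=[("scene",u,np.array(X)) for u,X in zip(sr,[rc[2],rc[1],rc[0]])]
go(pt,v1,"rack top"); go(ps,v1,"rack scene"); vr=go(pt+ps,v1,"rack both")
np.save("fit1.npy",[vd,vr])
print(T(vr,[[.06,0,0]]),T(vd,[cas([0,0,.087])]))
E
python3 fit2.py; python3 over.py fit1.npy f1
```

```text
dock top [0.5498 0.2604 0.2416] 13.84
[[-0.4, -0.1], [0.2, -0.2], [0.8, 0.1], [-0.5, 0.1]]
dock scene [0.5484 0.2607 0.2545] 14.58
[[-1.1, 0.1], [0.3, 0.4], [0.6, -1.0]]
dock both [0.5495 0.2605 0.2456] 14.07
[[-0.5, 0.2], [0.0, -0.2], [0.8, 0.1], [-0.4, 0.3], [-1.0, 0.0], [0.2, 0.8], [1.1, -0.6]]
rack top [ 0.54   -0.1901  3.5245] 201.94
[[-0.4, -0.3], [0.1, -0.5], [-0.0, 0.4], [0.3, 0.4]]
rack scene [ 0.5411 -0.1926  3.5158] 201.44
[[-1.2, -0.1], [0.6, 0.7], [0.3, -0.7]]
rack both [ 0.5406 -0.1914  3.5196] 201.66
[[0.0, -0.6], [0.6, -0.6], [0.2, 0.3], [0.5, 0.2], [-1.0, -0.4], [0.8, 0.1], [0.3, -1.3]]
[[ 0.48482324 -0.21359041  0.        ]] [[0.552611   0.26128423 0.17884878]]
```

View pics/f1_scene_dock_o.png

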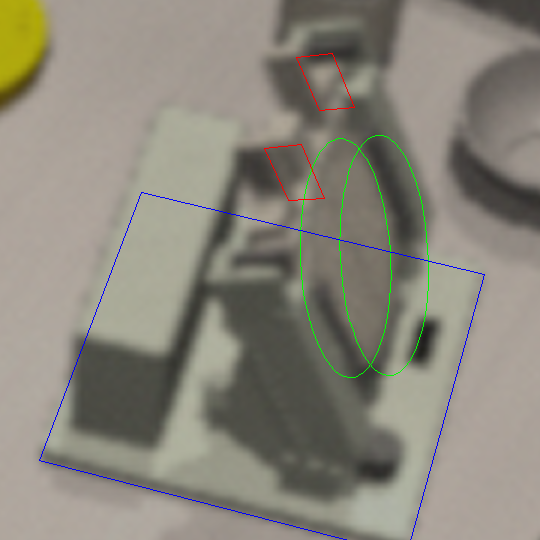

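View pics/f1_top_dock_o.png

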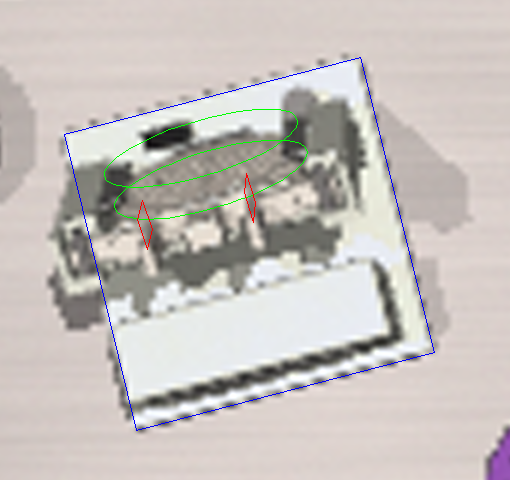

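View pics/f1_scene_rack_o.png

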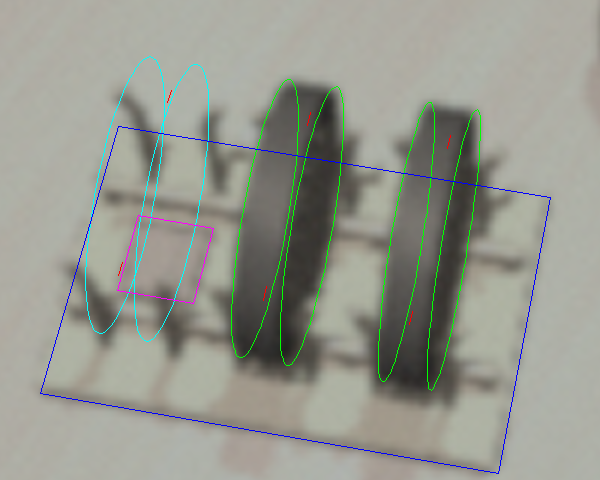

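View pics/f1_top_rack_o.png

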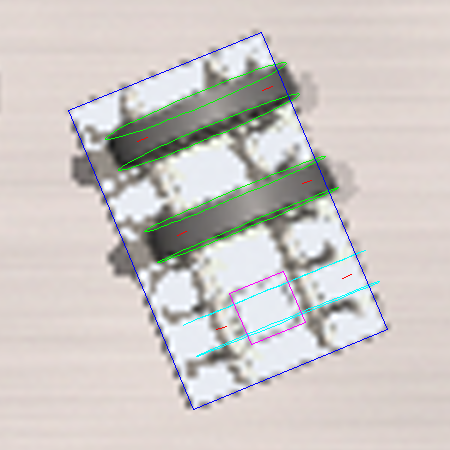

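```bash
cat > fit3.py <<'E'
from fit import *
out=pickle.load(open("marks.pkl","rb"))
v,vr=np.load("fit1.npy"); yaw=v[2]
def near(n,q,uv,rad=10):
    P=np.array([o[3:5] for o in out if o[0]==n and o[1]==q and np.hypot(o[3]-uv[0],o[4]-uv[1])<rad]); return np.mean(P,0)
D=dict(dock_seat=cas([0,0,0]),cassette=cas([0,0,0]),tab_mid=cas([0,0,.087]),shoulder_left=cas([0,.0395,.07]))
g={"scene":dict(dock_seat=(342,165),cassette=(339,165),tab_mid=(331,148),shoulder_left=(336,142)),
   "top":dict(dock_seat=(206,215),cassette=(206,215),tab_mid=(204,221),shoulder_left=(191,224))}
for use in (("scene",),("top",),("scene","top")):
    pts=[(n,near(n,q,g[n][q]),np.array(D[q])) for n in use for q in D]
    res=lambda w: np.concatenate([(proj(n,T([w[0],w[1],yaw],X))[0]-uv) for n,uv,X in pts])
    f=least_squares(res,[.54,.26]); print(use,np.round(f.x,4),np.round(res(f.x).reshape(-1,2),1).tolist())
np.save("fit2.npy",[[f.x[0],f.x[1],yaw],vr])
C,S=np.cos(yaw),np.sin(yaw); d=v[:2]-f.x; print("base offset in dock frame",C*d[0]+S*d[1],-S*d[0]+C*d[1])
E
python3 fit3.py
cat > zoom.py <<'E'
from fit import *
import sys
vd,vr=np.load(sys.argv[1]); tag=sys.argv[2]
for n,(x,y,w,h) in {"scene":(315,125,45,45),"top":(180,205,50,35)}.items():
    im=np.mean([cv2.imread(f"pics/g_{n}_{i}.png").astype(float) for i in range(6)],0)[y:y+h,x:x+w]
    im=np.clip((im-im.min())/(im.max()-im.min())*255,0,255).astype(np.uint8); F=13 if n=="scene" else 15
    big=cv2.resize(im,None,fx=F,fy=F,interpolation=cv2.INTER_CUBIC); cv2.imwrite(f"pics/{tag}_{n}_r.png",big)
    def poly(X,col):
        q=((proj(n,T(vd,np.array(X)))+.5-[x,y])*F-.5).round().astype(int); cv2.polylines(big,[q.reshape(-1,1,2)],True,col,1)
    for sy in(1,-1):
        for yy in(.027,.033): poly([cas([a,sy*yy,z]) for a,z in((-.009,.07),(.009,.07),(.009,.104),(-.009,.104))],(0,0,255))
        poly([cas([a,sy*yy,.07]) for a,yy in((-.008,.033),(.008,.033),(.008,.052),(-.008,.052))],(255,0,0))
    th=np.linspace(0,2*np.pi,60); poly([cas([.01,.058*np.cos(t),.058*np.sin(t)]) for t in th],(0,255,0))
    cv2.imwrite(f"pics/{tag}_{n}_o.png",big)
E
python3 zoom.py fit2.npy z2
```

```text
('scene',) [0.5356 0.2539] [[-1.1, 1.8], [1.4, 1.5], [-0.3, -1.3], [-0.0, -2.1]]
('top',) [0.5374 0.2567] [[-0.5, -1.0], [-0.5, -0.9], [-0.6, 1.8], [1.7, -0.0]]
('scene', 'top') [0.5362 0.2553] [[-0.7, 1.6], [1.8, 1.3], [0.1, -1.5], [0.4, -2.4], [-0.1, -0.6], [-0.1, -0.6], [-0.2, 2.1], [2.1, 0.3]]
base offset in dock frame 0.014122520030197407 0.0018054630387356672
```

View pics/z2_scene_r.png

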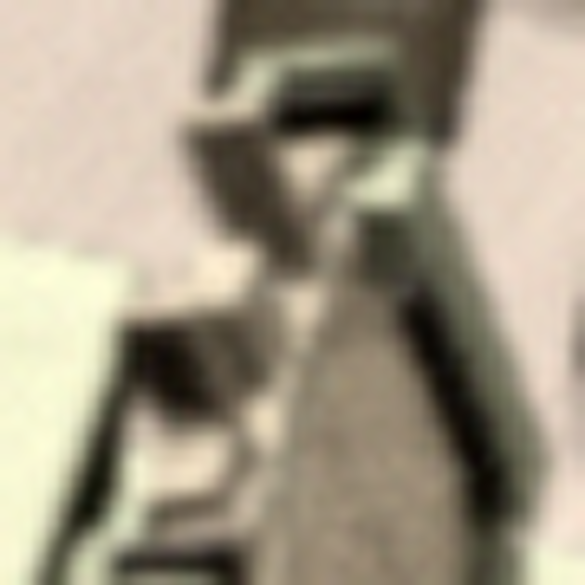

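View pics/z2_scene_o.png

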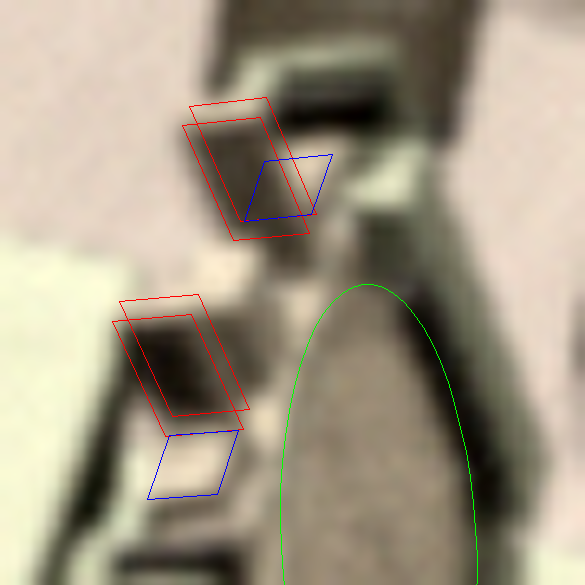

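View pics/z2_top_r.png

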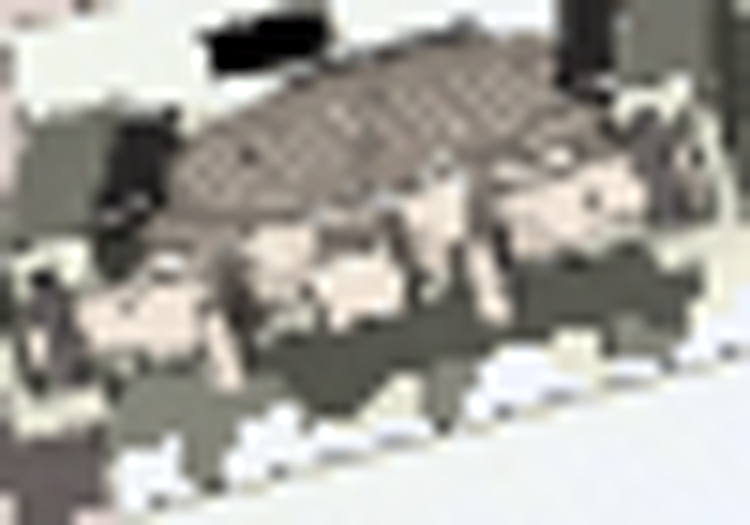

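View pics/z2_top_o.png

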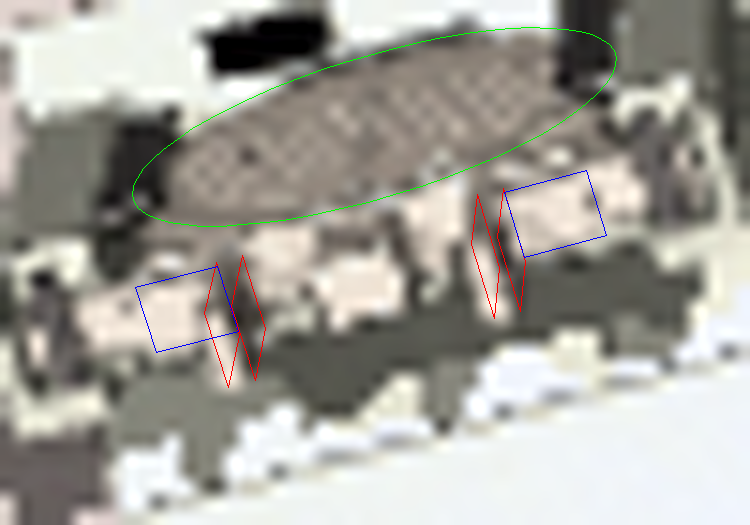

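```bash
cat > go.py <<'E'
from h import *
from scipy.spatial.transform import Rotation as Ro
DOCK=np.array([0.5365,0.2572,0.2456]); RACK=np.array([0.5406,-0.1914,3.5196])
def st(): return r.get_obs()
def off(target,yaw=None,o=None):
    o=o or st(); R=Ro.from_rotvec(o["orientation"]).as_matrix()
    d=R.T@(np.array(target)-o["tcp_pos"]); y=np.arctan2(R[1,0],R[0,0])
    print("tcp",np.round(o["tcp_pos"],4),"yaw",round(y,4),"tilt",np.round(R[:,2],3),"t",round(o["clock"],2),"F",np.round(o["contact_force"],1),"w",round(o["grip_width"],4))
    print("shift cm",np.round(d*100,2),"turn",None if yaw is None else round(-((yaw-y+np.pi/2)%np.pi-np.pi/2),4))
def dockpt(x,y,z):
    c,s=np.cos(DOCK[2]),np.sin(DOCK[2]); return np.array([DOCK[0]+c*x-s*y,DOCK[1]+s*x+c*y,z])
E
python3 -c "
from go import *
off([.52,-.25,.27]); print(dockpt(.0015,0,.24)); print(r.tip_reach)"
```

```text
tcp [ 0.1767 -0.6515  0.2393] yaw 0.2647 tilt [ 0. -0. -1.] t 8.8 F [-0.   0.4  0.4] w 0.0853
shift cm [ 43.64 -29.77  -3.07] turn None
[0.53795499 0.25756471 0.24      ]
0.008
```

>>> {"name": "carry_out", "arguments": {"series": "5.4 -3 -0.5 0 1; 5.4 -3 -0.5 0 1; 5.4 -3 -0.5 0 1; 5.4 -3 -0.5 0 1; 5.4 -3 -0.5 0 1; 5.4 -3 -0.5 0 1; 5.4 -3 -0.5 0 1; 5.4 -3 -0.5 0 1"}}

```text
clock: 9.8
tcp_pos: [0.532, -0.3054, 0.2798]
orientation: [3.114, 0.414, 0.001]
contact_force: [0.1, -0.8, -0.3]
grip_width: 0.0854
```

>>> {"name": "carry_out", "arguments": {"series": "1.7 -6 0 0.0025 1; 1.7 -6 0 0.0025 1; 1.7 -6 0 0.0025 1; 1.7 -6 0 0.0025 1; 1.7 -6 0 0.0025 1; 1.7 -6 0 0.0025 1; 1.7 -6 0 0.0025 0.88; 1.7 -6 0 0.0025 0.88"}}

```text
clock: 10.8
tcp_pos: [0.5408, 0.1938, 0.2796]
orientation: [3.118, 0.383, 0.001]
contact_force: [1.0, -0.6, 0.2]
grip_width: 0.0754
```

```bash
python3 -c "
from go import *
off(dockpt(.0015,0,.20),DOCK[2])"
```

```text
tcp [0.5408 0.1938 0.2796] yaw 0.2442 tilt [ 0.001 -0.    -1.   ] t 10.8 F [ 1.  -0.6  0.2] w 0.0754
shift cm [ 1.26 -6.26  7.96] turn -0.0014
```

>>> {"name": "carry_out", "arguments": {"series": "0.4 -2.1 2 0 0.88; 0.4 -2.1 2 0 0.88; 0.4 -2.1 2 0 0.88; 0.05 0 1.5 0 0.88; 0 0 0 0 0.88"}}

```text
clock: 11.42
tcp_pos: [0.5374, 0.2546, 0.2031]
orientation: [3.117, 0.382, -0.004]
contact_force: [-0.4, -0.3, 0.3]
grip_width: 0.075
```

```bash
cat > pic.py <<'E'
from go import *
import sys
for n,b in (("scene",(300,80,80,100)),("top",(170,180,80,70))):
    if n in sys.argv[2:]:
        p=eyes.grab_frame(n); x,y,w,h=b; F=6 if n=="scene" else 8; im=p["color"][y:y+h,x:x+w].astype(float); im=np.clip(im*1.4,0,255).astype(np.uint8)
        cv2.imwrite(f"pics/{sys.argv[1]}_{n}.png",cv2.resize(im,None,fx=F,fy=F,interpolation=cv2.INTER_CUBIC))
E
python3 pic.py a1 scene top; python3 -c "
from go import *
off(dockpt(.0015,0,.18),DOCK[2])"
```

```text
tcp [0.5384 0.2549 0.2048] yaw 0.243 tilt [ 0.001 -0.    -1.   ] t 11.53 F [-0.3  0.1  0.2] w 0.0751
shift cm [ 0.02 -0.27  2.48] turn -0.0026
```

View pics/a1_scene.png

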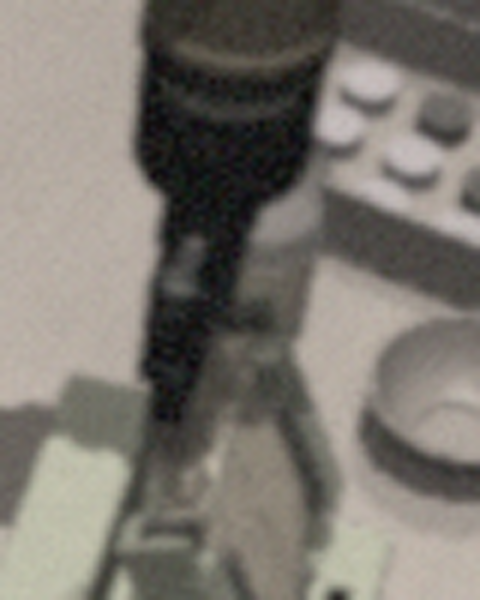

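View pics/a1_top.png

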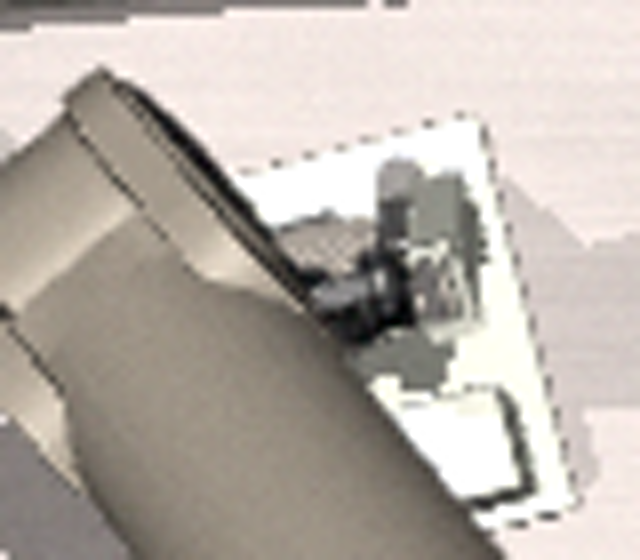

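>>> {"name": "carry_out", "arguments": {"series": "0 -0.27 0.8 0 0.88; 0 0 0.8 0 0.88; 0 0 0.5 0 0.88; 0 0 0.2 0 0.88; 0 0 0 0 0.88"}}

```text
clock: 12.15
tcp_pos: [0.537, 0.2587, 0.1812]
orientation: [3.118, 0.384, -0.0]
contact_force: [0.1, 0.3, -0.2]
grip_width: 0.0754
```

```bash
python3 -c "
from go import *
off(dockpt(.0015,0,.17),DOCK[2])"
```

```text
tcp [0.537  0.2587 0.1812] yaw 0.2448 tilt [-0. -0. -1.] t 12.15 F [ 0.1  0.3 -0.2] w 0.0754
shift cm [0.06 0.14 1.12] turn -0.0008
```

>>> {"name": "carry_out", "arguments": {"series": "0 0.05 0.3 0 0.88; 0 0 0.3 0 0.88; 0 0 0 0 0.88"}}

```text
clock: 12.52
tcp_pos: [0.537, 0.2581, 0.175]
orientation: [3.118, 0.383, -0.001]
contact_force: [-0.2, 0.2, -0.4]
grip_width: 0.0752
```

>>> {"name": "carry_out", "arguments": {"series": "0 0.03 0.2 0 0.88; 0 0 0 0 0.88"}}

```text
clock: 12.78
tcp_pos: [0.5371, 0.2579, 0.1731]
orientation: [3.118, 0.383, -0.0]
contact_force: [-0.2, 0.2, 0.0]
grip_width: 0.0749
```

>>> {"name": "carry_out", "arguments": {"series": "0 0 0.2 0 0.88; 0 0 0 0 0.88"}}

```text
clock: 13.02
tcp_pos: [0.5371, 0.2579, 0.1711]
orientation: [3.118, 0.384, -0.0]
contact_force: [-0.3, -0.3, -0.5]
grip_width: 0.0749
```

>>> {"name": "carry_out", "arguments": {"series": "0 0 0.2 0 0.88; 0 0 0.1 0 0.88; 0 0 0 0 0.88"}}

```text
clock: 13.4
tcp_pos: [0.5372, 0.258, 0.1682]
orientation: [3.118, 0.384, -0.0]
contact_force: [-0.0, 0.1, 0.4]
grip_width: 0.0751
```

>>> {"name": "carry_out", "arguments": {"series": "0 0 0.2 0 0.88; 0 0 0 0 0.88"}}

```text
clock: 13.65
tcp_pos: [0.5371, 0.2579, 0.1661]
orientation: [3.118, 0.383, -0.0]
contact_force: [0.0, 0.2, 0.1]
grip_width: 0.0753
```

>>> {"name": "carry_out", "arguments": {"series": "0 0 0.2 0 0.88; 0 0 0 0 0.88"}}

```text
clock: 13.9
tcp_pos: [0.5371, 0.2579, 0.1641]
orientation: [3.118, 0.383, -0.0]
contact_force: [0.3, -0.3, 0.4]
grip_width: 0.0754
```

>>> {"name": "carry_out", "arguments": {"series": "0 0 0.2 0 0.88; 0 0 0 0 0.88"}}

```text
clock: 14.15
tcp_pos: [0.5372, 0.2582, 0.1625]
orientation: [-3.118, -0.384, -0.0]
contact_force: [-1.1, 0.3, 2.9]
grip_width: 0.0754
```

>>> {"name": "carry_out", "arguments": {"series": "0 0 0.2 0 0.88; 0 0 0 0 0.88"}}

```text
clock: 14.4
tcp_pos: [0.5378, 0.2584, 0.1609]
orientation: [-3.117, -0.384, -0.002]
contact_force: [0.0, 1.4, 3.3]
grip_width: 0.0752
```

>>> {"name": "carry_out", "arguments": {"series": "0 0 0.2 0 0.88; 0 0 0 0 0.88"}}

```text
clock: 14.65
tcp_pos: [0.5384, 0.2586, 0.1594]
orientation: [-3.117, -0.383, -0.005]
contact_force: [0.5, 0.4, 5.8]
grip_width: 0.0752
```

>>> {"name": "carry_out", "arguments": {"series": "0.1 0 0.15 0 0.88; 0 0 0 0 0.88"}}

```text
clock: 14.9
tcp_pos: [0.5391, 0.2588, 0.1578]
orientation: [-3.117, -0.383, -0.004]
contact_force: [-0.5, 0.8, 6.7]
grip_width: 0.0756
```

>>> {"name": "carry_out", "arguments": {"series": "0.1 0 0.15 0 0.88; 0 0 0 0 0.88"}}

```text
clock: 15.15
tcp_pos: [0.5399, 0.259, 0.1562]
orientation: [-3.117, -0.383, -0.003]
contact_force: [-0.3, -0.6, 6.6]
grip_width: 0.0751
```

>>> {"name": "carry_out", "arguments": {"series": "0.05 0 0.1 0 0.88; 0 0 0 0 0.88"}}

```text
clock: 15.4
tcp_pos: [0.5402, 0.2591, 0.1554]
orientation: [-3.117, -0.383, -0.003]
contact_force: [-1.0, -0.2, 7.7]
grip_width: 0.0752
```

>>> {"name": "carry_out", "arguments": {"series": "0.05 0 0.1 0 0.88; 0 0 0 0 0.88"}}

```text
clock: 15.65
tcp_pos: [0.5404, 0.2593, 0.1551]
orientation: [-3.118, -0.384, -0.002]
contact_force: [-5.4, -1.9, 13.6]
grip_width: 0.0749
```

>>> {"name": "carry_out", "arguments": {"series": "0 0 -0.05 0 0.82; 0 0 0 0 0.82", "grip_force": 30}}

```text
clock: 15.9
tcp_pos: [0.5404, 0.2598, 0.1565]
orientation: [-3.117, -0.384, -0.003]
contact_force: [-6.6, -2.4, 19.9]
grip_width: 0.0701
```

>>> {"name": "carry_out", "arguments": {"series": "0 0 -0.2 0 0.77; 0 0 0 0 0.77"}}

```text
clock: 16.15
tcp_pos: [0.5405, 0.2588, 0.1579]
orientation: [3.118, 0.383, 0.002]
contact_force: [-5.5, -3.2, 17.7]
grip_width: 0.0661
```

>>> {"name": "carry_out", "arguments": {"series": "0 0 -0.2 0 0.71; 0 0 0 0 0.71"}}

```text
clock: 16.4
tcp_pos: [0.5404, 0.2591, 0.1594]
orientation: [-3.118, -0.384, -0.002]
contact_force: [-4.5, -1.2, 12.7]
grip_width: 0.0608
```

>>> {"name": "carry_out", "arguments": {"series": "0 0 -0.1 0 0.65; 0 0 0 0 0.65"}}

```text
clock: 16.65
tcp_pos: [0.5404, 0.2591, 0.1604]
orientation: [-3.118, -0.384, -0.002]
contact_force: [-4.7, -1.4, 13.3]
grip_width: 0.0559
```

>>> {"name": "carry_out", "arguments": {"series": "0 0 -0.1 0 0.58; 0 0 0 0 0.58"}}

```text
clock: 16.9
tcp_pos: [0.5404, 0.2591, 0.1616]
orientation: [-3.118, -0.384, -0.002]
contact_force: [-4.5, -1.8, 14.7]
grip_width: 0.0497
```

>>> {"name": "carry_out", "arguments": {"series": "0 0 -0.05 0 0.52; 0 0 -0.05 0 0.45; 0 0 0 0 0.4; 0 0 0 0 0.4"}}

```text
clock: 17.4
tcp_pos: [0.5405, 0.2588, 0.1632]
orientation: [3.118, 0.383, 0.002]
contact_force: [-7.8, -3.7, 18.8]
grip_width: 0.0398
```

>>> {"name": "carry_out", "arguments": {"series": "0 0 0 0 0.38; -0.1 0 -0.2 0 0.38; -0.15 0 -0.3 0 0.38", "grip_force": 40}}

```text
clock: 17.77
tcp_pos: [0.5389, 0.2582, 0.1667]
orientation: [-3.118, -0.383, -0.004]
contact_force: [2.6, -0.4, 3.1]
grip_width: 0.0389
```

>>> {"name": "carry_out", "arguments": {"series": "-0.2 0 -0.45 0 0.38; -0.2 0 -0.45 0 0.38; 0 0 0 0 0.38"}}

```text
clock: 18.15
tcp_pos: [0.5348, 0.2571, 0.1756]
orientation: [-3.118, -0.383, -0.003]
contact_force: [4.5, -0.9, 6.5]
grip_width: 0.0389
```

```bash
python3 pic.py a2 scene
```

```text
(no output)
```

View pics/a2_scene.png

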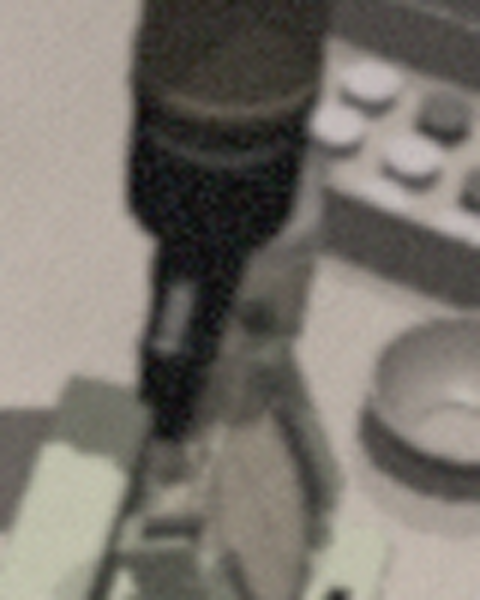

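>>> {"name": "carry_out", "arguments": {"series": "-0.25 0 -0.55 0 0.38; -0.25 0 -0.55 0 0.38; 0 0 0 0 0.38"}}

```text
clock: 18.58
tcp_pos: [0.5297, 0.2562, 0.1862]
orientation: [-3.117, -0.383, -0.003]
contact_force: [5.0, 1.6, 5.2]
grip_width: 0.039
```

>>> {"name": "carry_out", "arguments": {"series": "-0.15 0 -0.55 0 0.38; -0.25 0 -0.55 0 0.38; 0 0 0 0 0.38"}}

```text
clock: 18.95
tcp_pos: [0.525, 0.255, 0.1968]
orientation: [-3.118, -0.384, -0.0]
contact_force: [4.6, 1.0, 2.4]
grip_width: 0.0387
```

```bash
python3 pic.py a3 scene
```

```text
(no output)
```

View pics/a3_scene.png

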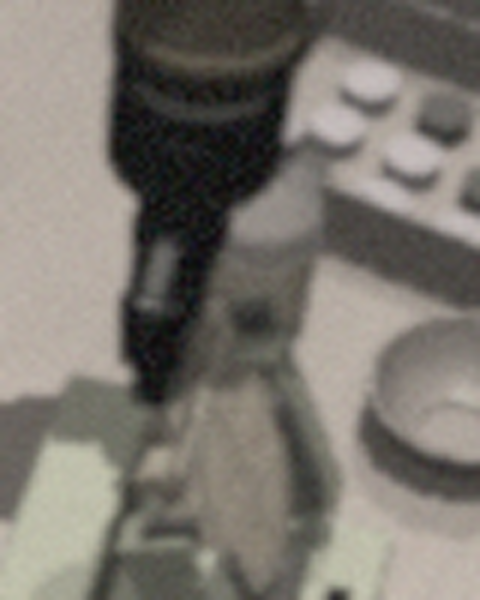

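>>> {"name": "carry_out", "arguments": {"series": "-0.38 0 -0.95 0 0.38; -0.42 0 -0.9 0 0.38; -0.42 0 -0.9 0 0.38; -0.42 0 -0.9 0 0.38; 0 0 0 0 0.38"}}

```text
clock: 19.62
tcp_pos: [0.5083, 0.251, 0.2339]
orientation: [3.118, 0.384, -0.001]
contact_force: [0.3, 0.3, -0.1]
grip_width: 0.0391
```

>>> {"name": "carry_out", "arguments": {"series": "-0.42 0 -0.9 0 0.38; -0.42 0 -0.9 0 0.38; -0.42 0 -0.9 0 0.38; -0.42 0 -0.9 0 0.38; -0.42 0 -0.9 0 0.38; -0.42 0 -0.9 0 0.38; -0.42 0 -0.9 0 0.38; 0 0 0 0 0.38"}}

```text
clock: 20.62
tcp_pos: [0.4807, 0.2441, 0.2972]
orientation: [-3.118, -0.384, -0.002]
contact_force: [0.3, -0.0, -1.7]
grip_width: 0.0388
```

```bash
python3 - <<'E'
from go import *
for n,(x,y,w,h) in (("scene",(230,50,150,150)),("top",(120,130,200,150))):
    p=eyes.grab_frame(n); im=np.clip(p["color"][y:y+h,x:x+w]*1.4,0,255).astype(np.uint8)
    cv2.imwrite(f"pics/a4_{n}.png",cv2.resize(im,None,fx=4,fy=4,interpolation=cv2.INTER_CUBIC))
off([0,0,0])
E
```

```text
tcp [0.4806 0.2437 0.2962] yaw 0.2446 tilt [ 0. -0. -1.] t 20.73 F [-0.8  0.1 -3.2] w 0.0388
shift cm [-52.54  12.01  29.62] turn None
```

View pics/a4_scene.png

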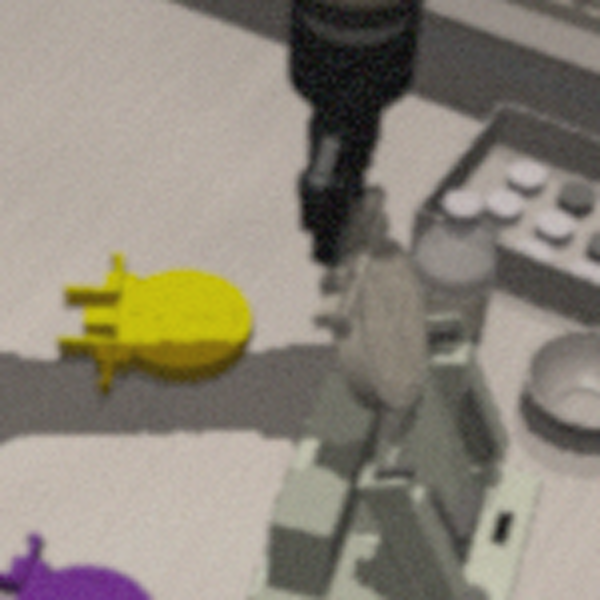

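View pics/a4_top.png

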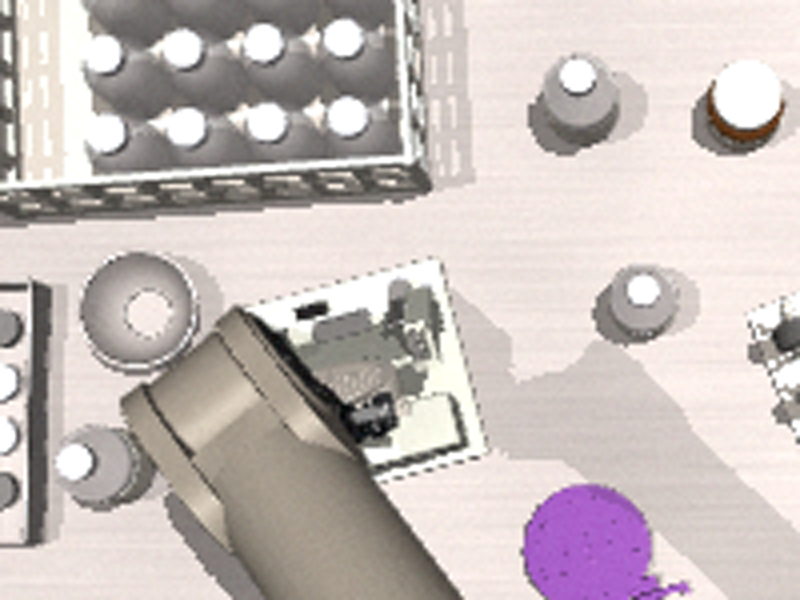

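>>> {"name": "carry_out", "arguments": {"series": "-0.5 0 -1.8 0 0.38; -0.5 0 -1.8 0 0.38; 0 1.5 0 0 0.38; -0.4 3.5 0 0 0.38; -0.6 4.5 0 0 0.38; -0.6 4.5 0 0 0.38; -0.6 4.5 0 0 0.38; -0.6 4.5 0 0 0.38"}}

```text
clock: 21.72
tcp_pos: [0.4993, 0.0087, 0.3323]
orientation: [3.118, 0.382, 0.0]
contact_force: [0.8, 0.1, -2.5]
grip_width: 0.039
```

```bash
python3 -c "
from go import *
off([.434,-.234,.30],.378)"
```

```text
tcp [0.4993 0.0087 0.3323] yaw 0.2436 tilt [ 0.    -0.001 -1.   ] t 21.73 F [ 0.8  0.1 -2.5] w 0.039
shift cm [-12.19  21.97   3.24] turn -0.1344
```

>>> {"name": "carry_out", "arguments": {"series": "-2 3.8 0.5 0 0.38; -2 3.8 0.5 0 0.38; -2 3.8 0.5 0 0.38; -2 3.8 0.5 0 0.38; -2 3.6 0.5 -0.02 0.38; -1.8 2.5 0.4 -0.05 0.38; 0 0 0 -0.05 0.38; 0 0 0 -0.014 0.38"}}

```text
clock: 22.72
tcp_pos: [0.4364, -0.225, 0.3032]
orientation: [3.086, 0.589, -0.001]
contact_force: [-0.4, -0.0, -1.9]
grip_width: 0.0386
```

```bash
python3 - <<'E'
from go import *
for n,(x,y,w,h) in (("scene",(140,200,160,150)),("top",(260,150,160,130))):
    p=eyes.grab_frame(n); im=np.clip(p["color"][y:y+h,x:x+w]*1.4,0,255).astype(np.uint8)
    cv2.imwrite(f"pics/b1_{n}.png",cv2.resize(im,None,fx=4,fy=4,interpolation=cv2.INTER_CUBIC))
off([.434,-.234,.238],.378)
E
```

```text
tcp [ 0.437  -0.2241  0.3033] yaw 0.3784 tilt [ 0. -0. -1.] t 22.82 F [ 0.6  0.7 -2.3] w 0.0385
shift cm [-0.64  0.81  6.53] turn 0.0004
```

View pics/b1_scene.png

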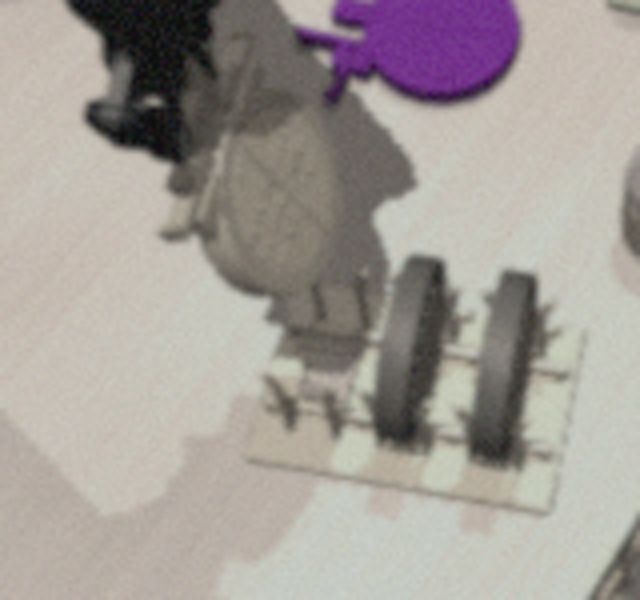

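View pics/b1_top.png

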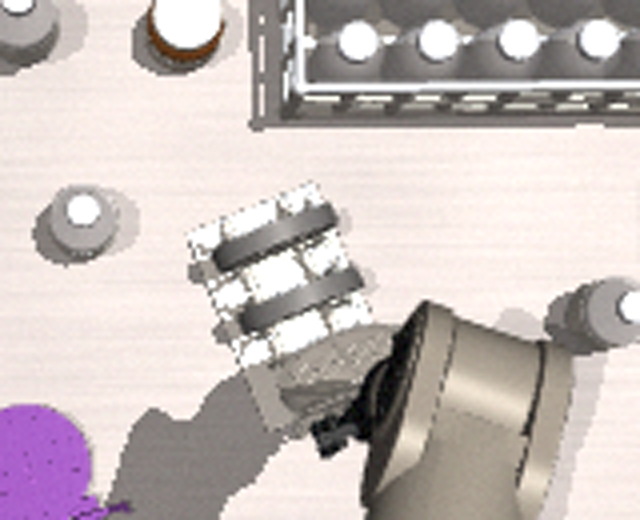

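```bash
cat > ov2.py <<'E'
from fit import *
from scipy.spatial.transform import Rotation as Ro
import sys
def draw(png,n,off,F,tcp,yaw,th,gl=.0893,gx=-.0011,out="x.png",col=(0,255,0)):
    b=cv2.imread(png); x,y=off
    ex=np.array([np.cos(yaw),np.sin(yaw),0]); ez=np.array([0,0,1.]); ey=np.cross(ez,ex)
    cz=-np.sin(th)*ex+np.cos(th)*ez; cx=np.cos(th)*ex+np.sin(th)*ez
    g=np.array(tcp)+[0,0,.011]; o=g-gl*cz-gx*cx
    t=np.linspace(0,2*np.pi,80)
    def poly(P): 
        q=((proj(n,np.array(P))+.5-[x,y])*F-.5).round().astype(int); cv2.polylines(b,[q.reshape(-1,1,2)],True,col,1)
    for s in(-.01,.01): poly([o+s*cx+.058*(np.cos(a)*ey+np.sin(a)*cz) for a in t])
    cv2.imwrite(out,b); return o
if __name__=="__main__":
    for th in (25,15,35):
        for n,off in(("scene",(140,200)),("top",(260,150))):
            src=f"pics/b1_{n}.png" if th==25 else f"pics/b1_{n}_o.png"
            print(draw(src,n,off,4,[.4367,-.2245,.3033],.3784,np.deg2rad(th),out=f"pics/b1_{n}_o.png",col={25:(0,255,0),15:(255,0,0),35:(0,0,255)}[th]))
E
python3 ov2.py
```

```text
[ 0.47269639 -0.21018932  0.23383159]
[ 0.47269639 -0.21018932  0.23383159]
[ 0.45916484 -0.21556891  0.22832752]
[ 0.45916484 -0.21556891  0.22832752]
[ 0.48513421 -0.20524456  0.24178066]
[ 0.48513421 -0.20524456  0.24178066]
```

View pics/b1_scene_o.png

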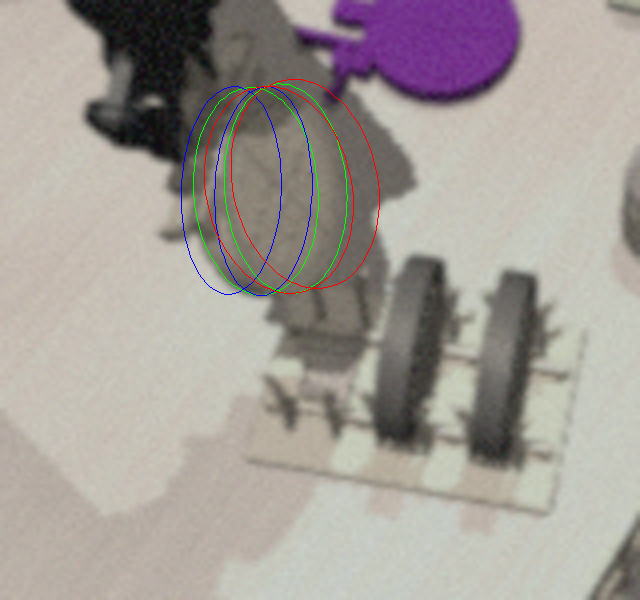

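View pics/b1_top_o.png

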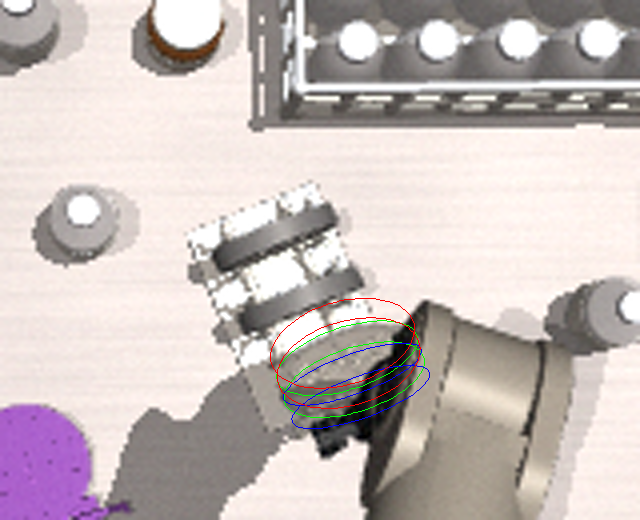

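>>> {"name": "carry_out", "arguments": {"series": "-0.2 0.25 1.8 0 0.38; -0.2 0.25 1.8 0 0.38; -0.2 0.25 1.8 0 0.38; 0 0 1.8 0 0.38; 0 0 0 0 0.38; 0 0 0 0 0.38", "grip_force": 20}}

```text
clock: 23.58
tcp_pos: [0.435, -0.2331, 0.232]
orientation: [3.085, 0.592, 0.001]
contact_force: [0.7, -0.2, -2.8]
grip_width: 0.0386
```

```bash
cat > p2.py <<'E'
from go import *
import sys, ov2
tag=sys.argv[1]; ths=[float(a) for a in sys.argv[2].split(",")]
o=st(); R=Ro.from_rotvec(o["orientation"]).as_matrix(); yaw=np.arctan2(R[1,0],R[0,0])
for n,(x,y,w,h) in (("scene",(150,220,130,120)),("top",(280,180,130,110))):
    p=eyes.grab_frame(n); im=np.clip(p["color"][y:y+h,x:x+w]*1.4,0,255).astype(np.uint8)
    f=f"pics/{tag}_{n}.png"; cv2.imwrite(f,cv2.resize(im,None,fx=5,fy=5,interpolation=cv2.INTER_CUBIC))
    src=f
    for k,th in enumerate(ths):
        c=ov2.draw(src,n,(x,y),5,o["tcp_pos"],yaw,np.deg2rad(th),out=f"pics/{tag}_{n}_o.png",col=((0,255,0),(0,0,255),(255,0,0))[k]); src=f"pics/{tag}_{n}_o.png"
        if n=="top": print("th",th,"centre",np.round(c,4))
b=np.array([RACK[0]+.06*np.cos(RACK[2]),RACK[1]+.06*np.sin(RACK[2])])
off([*b,.1513],.378)
E
python3 p2.py b2 25
```

```text
th 25.0 centre [ 0.4709 -0.2188  0.1626]
tcp [ 0.4351 -0.2333  0.2323] yaw 0.3789 tilt [ 0.002 -0.001 -1.   ] t 23.68 F [ 1.  -1.1 -2.3] w 0.0383
shift cm [ 5.34 -0.    8.1 ] turn 0.0009
```

View pics/b2_scene_o.png

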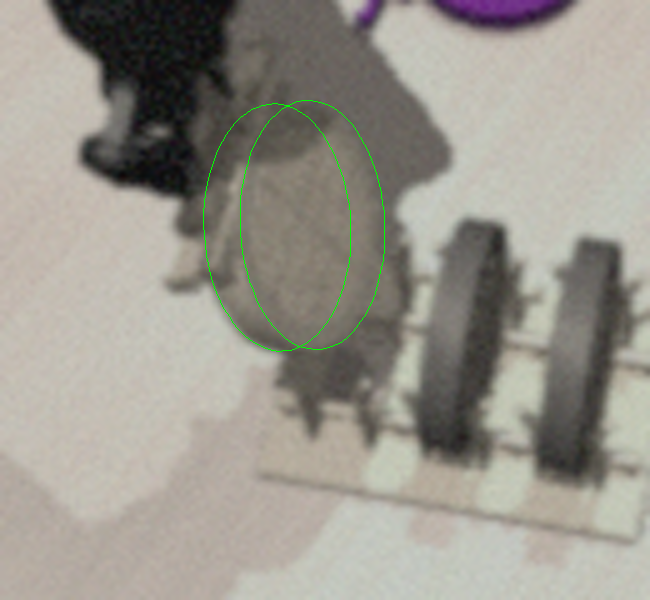

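>>> {"name": "carry_out", "arguments": {"series": "0 0 1.5 0 0.38; 0 0 1.5 0 0.38; 0 0 1 0 0.38; 0 0 0.7 0 0.38; 0 0 0 0 0.38"}}

```text
clock: 24.3
tcp_pos: [0.4341, -0.233, 0.1836]
orientation: [-3.085, -0.591, 0.002]
contact_force: [-0.1, -0.4, -2.5]
grip_width: 0.039
```

```bash
python3 p2.py b3 25
```

```text
th 25.0 centre [ 0.4701 -0.2187  0.1142]
tcp [ 0.4347 -0.2332  0.1845] yaw 0.3787 tilt [ 0. -0. -1.] t 24.4 F [-0.8 -0.2 -2.4] w 0.0386
shift cm [5.39 0.03 3.32] turn 0.0007
```

View pics/b3_scene_o.png

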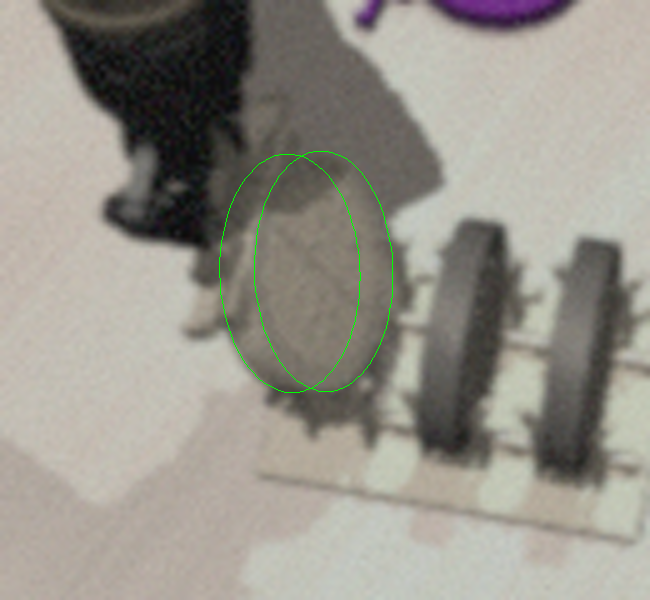

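View pics/b3_top_o.png

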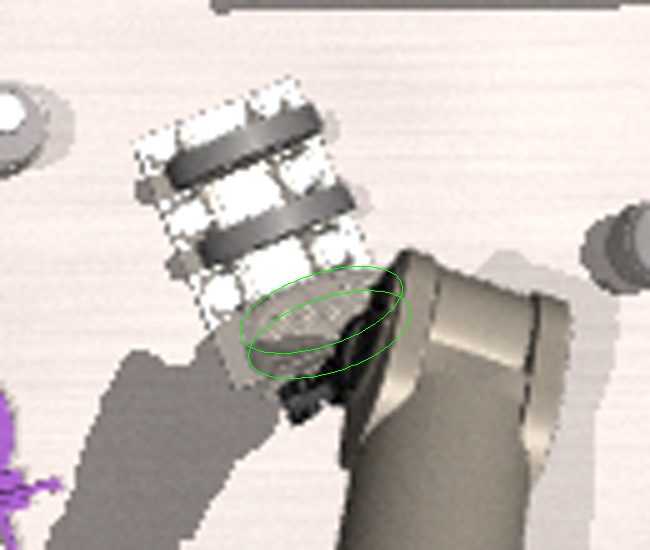

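>>> {"name": "carry_out", "arguments": {"series": "0 0 0.4 0 0.38; 0 0 0.4 0 0.38; 0 0 0 0 0.38"}}

```text
clock: 24.78
tcp_pos: [0.4349, -0.233, 0.1762]
orientation: [3.085, 0.591, 0.001]
contact_force: [1.2, 0.8, -2.4]
grip_width: 0.039
```

>>> {"name": "carry_out", "arguments": {"series": "0 0 0.3 0 0.38; 0 0 0 0 0.38"}}

```text
clock: 25.02
tcp_pos: [0.4355, -0.233, 0.1735]
orientation: [3.085, 0.591, 0.003]
contact_force: [3.6, 0.6, -2.1]
grip_width: 0.0391
```

>>> {"name": "carry_out", "arguments": {"series": "0.6 0 0 0 0.38; 0.6 0 0 0 0.38; 0 0 0 0 0.38"}}

```text
clock: 25.4
tcp_pos: [0.445, -0.2286, 0.1727]
orientation: [-3.085, -0.592, 0.003]
contact_force: [-1.7, -0.8, -3.8]
grip_width: 0.0388
```

>>> {"name": "carry_out", "arguments": {"series": "0.6 0 0 0 0.38; 0.6 0 0 0 0.38; 0 0 0 0 0.38"}}

```text
clock: 25.78
tcp_pos: [0.4575, -0.2238, 0.1732]
orientation: [-3.085, -0.593, -0.001]
contact_force: [-0.6, -0.4, -2.4]
grip_width: 0.0387
```

```bash
python3 p2.py b4 25,12
```

```text
th 25.0 centre [ 0.4935 -0.2094  0.1038]
th 12.0 centre [ 0.4758 -0.2165  0.0971]
tcp [ 0.4574 -0.2239  0.1733] yaw 0.3792 tilt [ 0.001  0.    -1.   ] t 25.88 F [-1.6 -0.3 -3.4] w 0.0388
shift cm [2.93 0.05 2.2 ] turn 0.0012
```

View pics/b4_scene_o.png

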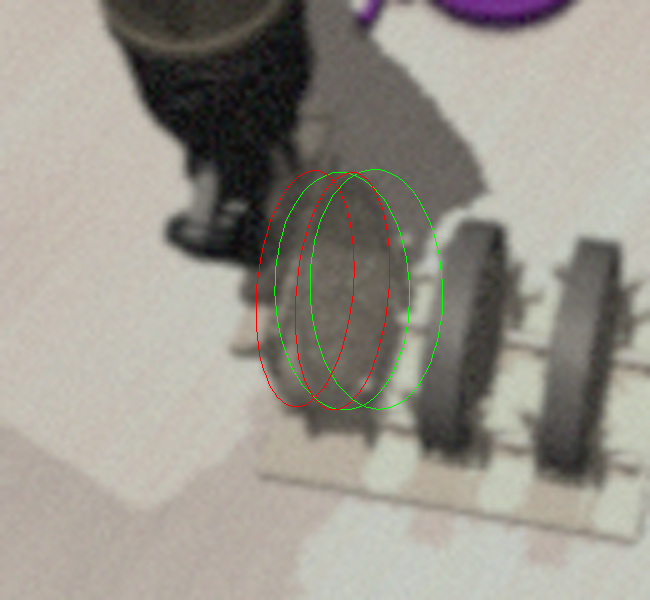

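View pics/b4_top_o.png

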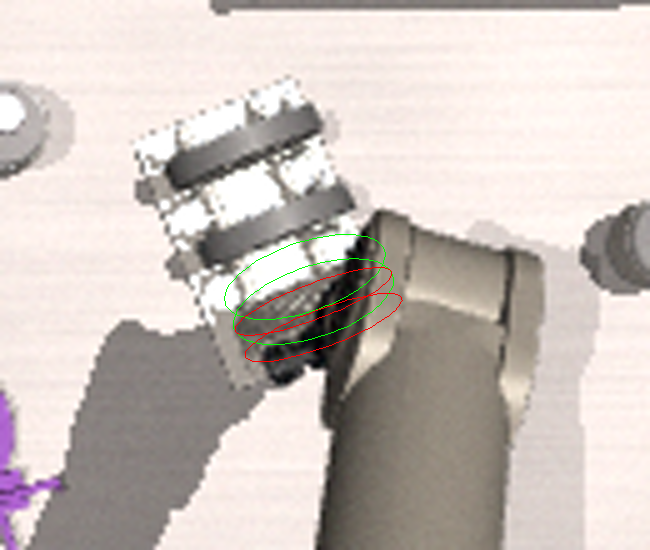

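>>> {"name": "carry_out", "arguments": {"series": "0.6 0 0.1 0 0.38; 0.6 0 0.1 0 0.38; 0.5 0 0.1 0 0.38; 0 0 0 0 0.38"}}

```text
clock: 26.38
tcp_pos: [0.4732, -0.2177, 0.1702]
orientation: [3.085, 0.592, 0.001]
contact_force: [-1.3, -0.6, -2.9]
grip_width: 0.0386
```

>>> {"name": "carry_out", "arguments": {"series": "0.6 0 0.2 0 0.38; 0.6 0 0.2 0 0.38; 0 0 0.3 0 0.38; 0 0 0 0 0.38"}}

```text
clock: 26.88
tcp_pos: [0.4842, -0.2133, 0.163]
orientation: [-3.085, -0.592, -0.001]
contact_force: [-0.7, 0.3, -2.7]
grip_width: 0.0391
```

```bash
python3 p2.py b5 0,5
```

```text
th 0.0 centre [ 0.4852 -0.2129  0.0847]
th 5.0 centre [ 0.4924 -0.21    0.0852]
tcp [ 0.4841 -0.2133  0.1633] yaw 0.379 tilt [ 0.001  0.    -1.   ] t 26.98 F [-0.9  0.3 -2.4] w 0.0389
shift cm [0.06 0.05 1.2 ] turn 0.001
```

View pics/b5_scene_o.png

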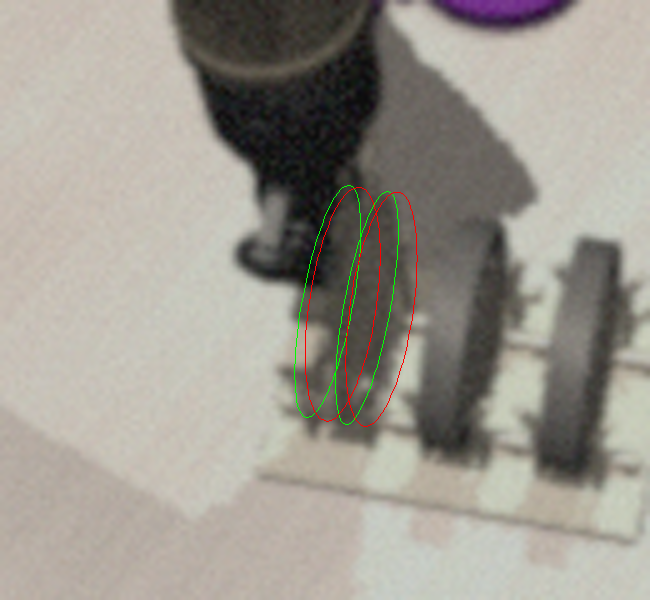

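View pics/b5_top_o.png

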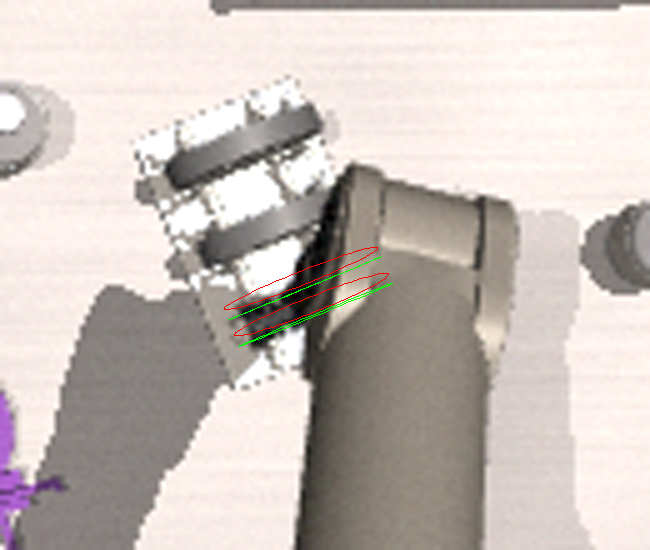

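>>> {"name": "carry_out", "arguments": {"series": "0.2 0 0.3 0 0.38; 0.1 0 0.3 0 0.38; 0 0.03 0.2 0 0.38; 0 0 0 0 0.38"}}

```text
clock: 27.48
tcp_pos: [0.4861, -0.2128, 0.1548]
orientation: [-3.085, -0.591, 0.001]
contact_force: [-3.6, -1.8, -3.5]
grip_width: 0.0383
```

>>> {"name": "carry_out", "arguments": {"series": "0 0 0.2 0 0.38; 0 0 0 0 0.38"}}

```text
clock: 27.72
tcp_pos: [0.4863, -0.2128, 0.1531]
orientation: [-3.085, -0.591, 0.001]
contact_force: [-2.7, -1.8, -2.8]
grip_width: 0.0386
```

>>> {"name": "carry_out", "arguments": {"series": "0 0 0.2 0 0.38; 0 0 0 0 0.38"}}

```text
clock: 27.98
tcp_pos: [0.4872, -0.2126, 0.1521]
orientation: [3.085, 0.591, 0.002]
contact_force: [-3.8, -0.5, 6.0]
grip_width: 0.0382
```

>>> {"name": "carry_out", "arguments": {"series": "0 0 0.15 0 0.38; 0 0 0 0 0.38"}}

```text
clock: 28.22
tcp_pos: [0.4876, -0.2126, 0.1519]
orientation: [3.085, 0.591, 0.003]
contact_force: [-7.8, 1.8, 17.0]
grip_width: 0.0386
```

```bash
python3 p2.py b6 0,4
```

```text
th 0.0 centre [ 0.4886 -0.2121  0.0736]
th 4.0 centre [ 0.4944 -0.2098  0.0739]
tcp [ 0.4875 -0.2125  0.1519] yaw 0.3788 tilt [ 0.002 -0.    -1.   ] t 28.32 F [-8.2  1.9 16.4] w 0.0387
shift cm [-0.29 -0.    0.06] turn 0.0008
```

View pics/b6_scene_o.png

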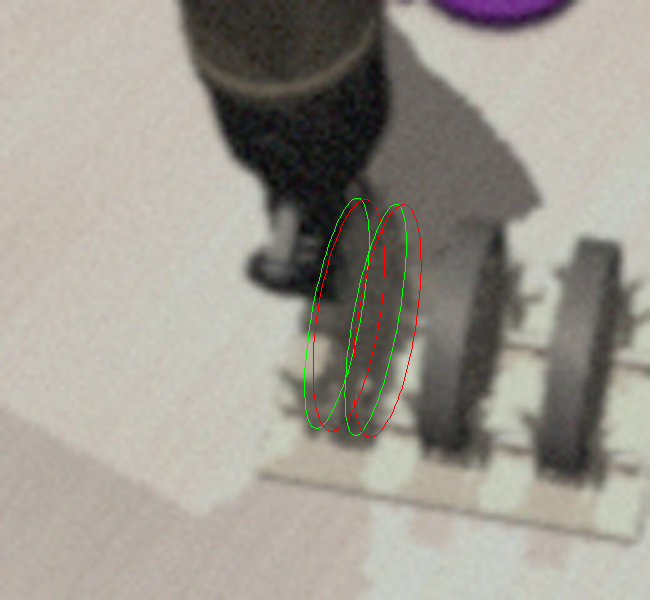

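View pics/b6_scene.png

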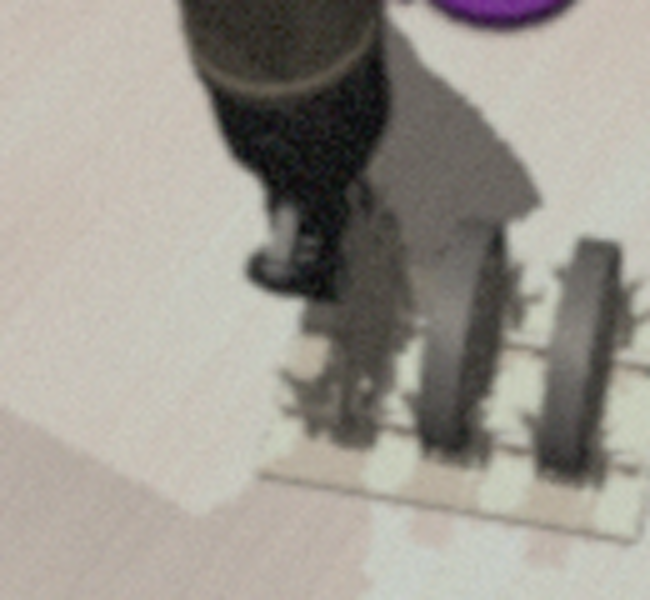

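>>> {"name": "carry_out", "arguments": {"series": "-0.2 0 -0.1 0 0.38; 0 0 0 0 0.38; 0 0 0 0 0.38"}}

```text
clock: 28.7
tcp_pos: [0.4867, -0.2128, 0.152]
orientation: [3.085, 0.593, 0.006]
contact_force: [-1.9, 2.4, 8.0]
grip_width: 0.0388
```

>>> {"name": "carry_out", "arguments": {"series": "0 0 -0.05 0 0.5; 0 0 0 0 0.6; 0 0 0 0 0.7; 0 0 0 0 0.8; 0 0 0 0 0.95; 0 0 0 0 1; 0 0 0 0 1; 0 0 0 0 1"}}

```text
clock: 29.7
tcp_pos: [0.4848, -0.2134, 0.1514]
orientation: [3.085, 0.591, 0.0]
contact_force: [-0.2, 1.3, 1.1]
grip_width: 0.0856
```

>>> {"name": "carry_out", "arguments": {"series": "0 0 -0.5 0 1; 0 0 -1 0 1; 0 0 -1.5 0 1; 0 0 -2.5 0 1; 0 0 -4 0 1; 0 0 -4 0 1; -3 0 -1 0 1; -4 0 0 0 1"}}

```text
clock: 30.7
tcp_pos: [0.4203, -0.2395, 0.2987]
orientation: [3.083, 0.594, 0.005]
contact_force: [-0.8, -0.1, 0.8]
grip_width: 0.0852
```

>>> {"name": "carry_out", "arguments": {"series": "0 5 0 0 1; 0 6 0 0 1; 0 6 0 0 1; 0 6 0 0 1; 0 3 0 0 1; 0 0 0 0 1"}}

```text
clock: 31.45
tcp_pos: [0.5155, -0.4832, 0.2964]
orientation: [3.085, 0.587, -0.001]
contact_force: [-0.8, 0.4, -0.5]
grip_width: 0.0851
```

```bash
python3 - <<'E'
from go import *
from fit import proj,T
vr=RACK; th=np.linspace(0,2*np.pi,80); res={}
for n,(x,y,w,h) in (("scene",(190,230,110,110)),("top",(290,180,80,80))):
    p=eyes.grab_frame(n); F=5 if n=="scene" else 7; im=np.clip(p["color"][y:y+h,x:x+w].astype(float)*1.3,0,255).astype(np.uint8)
    cv2.imwrite(f"pics/c1_{n}_full.png",p["color"])
    b=cv2.resize(im,None,fx=F,fy=F,interpolation=cv2.INTER_CUBIC); cv2.imwrite(f"pics/c1_{n}.png",b)
    for q in("cassette","tab_mid","dish"): print(n,q,[(u["uv"],round(u["confidence"],2)) for u in spotter.mark_of(p,q)])
    for s in(-.01,.01):
        P=T(vr,np.array([[.06+s,.058*np.cos(t),.073+.058*np.sin(t)] for t in th])); cv2.polylines(b,[((proj(n,P)+.5-[x,y])*F).astype(int).reshape(-1,1,2)],True,(0,255,0),1)
    cv2.imwrite(f"pics/c1_{n}_o.png",b)
    print(n,"pred origin",proj(n,T(vr,[[.06,0,.073]])),"tab_mid",proj(n,T(vr,[[.06,0,.16]])))
off([0,0,0])
E
```

```text
scene cassette [([276.9, 131.6], 0.87), ([218.2, 284.2], 0.57), ([247.8, 210.6], 0.57)]
scene tab_mid [([222.0, 202.3], 0.92), ([251.9, 130.0], 0.82), ([216.0, 266.4], 0.71), ([338.7, 130.2], 0.55), ([243.6, 299.2], 0.16)]
scene dish [([216.4, 280.7], 0.74), ([222.1, 292.6], 0.36)]
scene pred origin [[219.51460212 282.47941439]] tab_mid [[215.42163998 266.19200268]]
top cassette [([267.7, 264.1], 0.86), ([342.3, 239.9], 0.78), ([182.2, 297.0], 0.69)]
top tab_mid [([274.8, 288.1], 0.95), ([409.9, 228.9], 0.72), ([192.7, 315.4], 0.67), ([342.9, 237.6], 0.47)]
top dish [([336.8, 243.1], 0.53), ([212.3, 229.1], 0.23)]
top pred origin [[341.29128788 240.06547911]] tab_mid [[344.71784847 238.83830778]]
tcp [ 0.5159 -0.4802  0.2969] yaw 0.3796 tilt [ 0.001 -0.    -1.   ] t 31.85 F [-0.4 -0.2 -2. ] w 0.0854
shift cm [-30.14 -63.73  29.66] turn None
```

View pics/c1_scene_o.png

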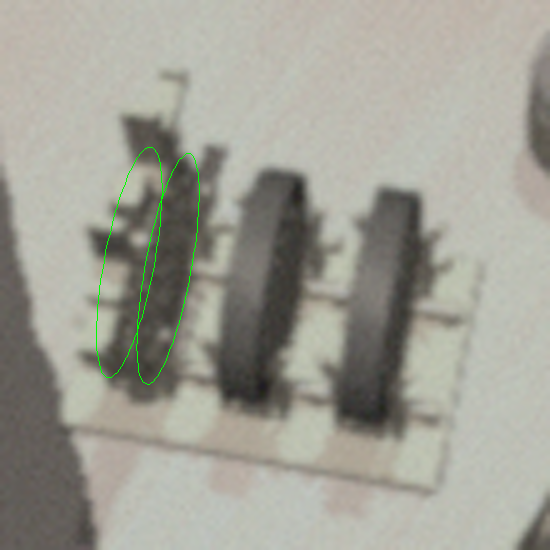

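View pics/c1_top_o.png

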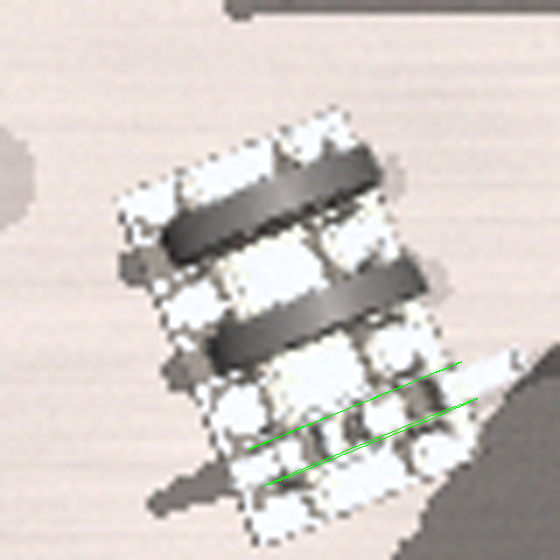

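View pics/c1_top_full.png

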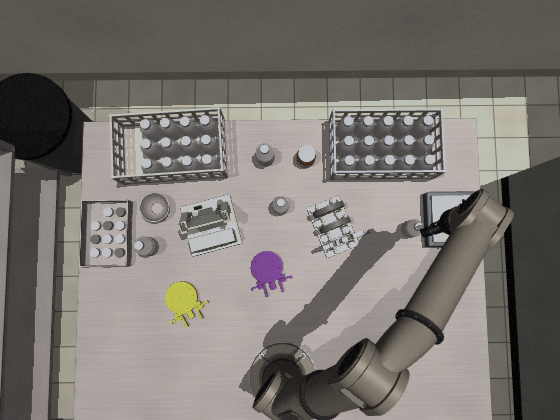

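```bash
python3 -c "
from bench import r
print(r.hand_in())"
```

```text
the job is handed in; nothing more can be done
None
```

The cassette now stands upright in the rack's one empty bay, and I handed the job in at about 32 s. No verdict is reported.

- **Removal:** I pressed the cassette down on both shoulders. The stop showed as a jump from about 7 N to 14 N. While I closed on the tabs the wrist force reached about 20 N, and I backed off in small steps as the fingertips swung forward. I then drew the cassette out along its own axis; readings between the pull-out moves showed 7 N or less.
- **Placing:** The tool could not be tilted, so the cassette was still leaning about 25° when I reached the rack. I turned it upright in a 20 N grip against the tines and lowered it until the force rose to about 17 N with the tool no longer sinking. I eased that to 8 N before opening the fingers.

**Last checks:**
- **Cassette position:** The final pictures show it upright between the tines. The trained networks put its centre within about 2 pixels (roughly 5 mm) of where it should be in both views.
- **Other objects:** The two discs, bottles, jar and bowl look unmoved by eye. I did not measure them again.
- **Robot:** It was clear of everything, with readings near zero.

**Disagreements:**
- **Air unit position:** The network markers first placed it about 13 mm nearer the robot than the outline of its base did. The base turned out not to be centred on the unit's origin, so I used the markers for position and the base for direction.
- **Cassette tilt:** While it was still held, the overlay showed a 2–4° lean and an estimated position about 4 mm along the row from the bay centre. Both are within tolerance, and neither was visible after release.
- **Tab width:** The fully pinched width read 39 mm instead of the stated 42 mm.

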